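# Unlock the microscope's display from its dock and stand it up on its bail

### The arm

A 6-joint arm with a two-finger parallel gripper is mounted at the origin on the work surface. World frame = base frame: x ahead of the robot, y to its left, z up, the work surface at z = 0. Lengths are in m, angles in rad, forces in N, time in s.
With the tool pointing down it reaches from about 0.275 to 0.775 m from the base axis. Payload 14.6 kg.
Tool frame: the origin (TCP) lies midway between the tips of the shut fingers; the grasp point (between the pads) lies 19 mm behind it; z points along the fingers, y is the direction in which the jaws open and shut (so a half turn about z gives the same grasp; the last joint's range is limited). The gripper opens to 85 mm and grips with 20 to 120 N. Pads are 22 mm wide; open, the fingers measure 114 mm over their backs; the gripper's body (76 mm by 85 mm) begins 54 mm behind the grasp point. The pads swing forward as they close: fully open they stand 13 mm farther back than shut.
Start: joints at [-0.155, 0.263, -0.048, 1.259, 0, 1.415], TCP at [0.525, -0, 0.231] pointing down, gripper open.
Joint ranges: [-2.65, 2.65], [-0.89, 1.7], [-1.18, 1.37], [-2.13, 2.11], [-1.35, 1.29], [-3.14, 3.14]. Speed limits (rad/s): [1.89, 1.89, 2.57, 2.79, 3.14, 3.14].

### API

Orientations are given as a 3x3 rotation matrix whose columns are the frame's x, y, z axes.
In Python, from bench import bot, cams, finish_job gives the robot as it stands.
- The arm moves only by the shell command python3 -m inch 'ROWS' [FORCE]. ROWS is JSON, a list that holds one entry, the list of rows, each a list of 7 numbers: the shift along the tool's x, y, z in cm, then the turn, a rotation vector about the tool's x, y, z in rad, then the opening, from 0 (shut) to 1 (fully open). A call has exactly 5 rows; each row shifts and turns the pose as measured when the row begins, along the tool's axes as they then stand; what a row does not reach is not made up. A row lasts 1/8 s, in which the tool goes at most 62.5 mm and 10.7 degrees, less where a joint would pass 70% of its speed; a pose out of reach is approached as far as the arm can. A call is refused whole if a number of a shift passes 6.25 or a number of a turn 0.188, either way. A call with a gripper value outside its range is refused whole. The fingers move at their own pace and stop on an object; FORCE is the grip in N (left out, the last holds). Time passes only in rows, so rows that do not move let the fingers close, or fill a call up. It gives the time, the measured TCP pose, the force and the opening at its end, in the units of the state.
- bot.observe(): the state, without advancing time (a new reading comes with each control period).
- cams.get_image(name): name is "scene" or "side" or "wrist"; returns a dict with "pixels" (480x640x3 uint8, blue, green, red), "z_map" (480x640 float32, m along the optical axis (not along the pixel's ray), 0 where there is no reading), "camera_matrix" (3x3 intrinsics, pixels), "R" (3x3) and "t" (3): a world point X has camera coordinates R X + t; the wrist camera has in their place "tool_from_camera" (4x4, takes a point from camera to tool coordinates, whose origin is the TCP and whose axes are the flange's). Camera axes: x right, y down, z forward; pixel columns grow to the right and rows downward; lengths in m; the calibration is good to about 2 mm. A picture is of the moment at which its call begins: read the wrist's pose just before it.
- finish_job(): hands the job in, once; it reports no verdict.
The state is a dict: "time": time; "joint_positions": joint angles; "dq": joint speeds; "joint_torque": joint torques, N m; "position": TCP position; "orientation": TCP orientation; "contact_force": force on the tool from outside, world axes, zero at the start; "wrist_torque": the same for the moment, N m; "gripper_width": finger opening in m.
Only numpy, scipy, OpenCV 4.12 (cv2) and the standard library are available. Lean on these libraries where they do the work, as an engineer would, in place of code of your own. Each camera call takes 0.05 s, during which the arm holds its last target. There are 200 camera calls.

### The job

With the hooked pick, pull the sprung clip out of the dock's stud by its eye, keeping the fingers off the clip, and lay the pick back on its rest as it lay before. Then lift the display unit off the dock, set it on the grey riser with its folded bail hanging over an edge, and swing the bail fully down. Take the unit up again and stand it gently on the middle of the black mat, tilted on its open bail and flange edge; disturb nothing else and leave the clip where it drops.

Things in the scene. Friction and masses are not known exactly. Their poses are not given: they have to be found in the camera images.
- pick_grip (a point): Hooked pick, 50 g: black square handle 14 x 14 mm, 100 mm long, with a 6 mm steel shank whose end is a pin bent straight down. This point: on the handle's centre line, 40 mm behind its front end, where to grip it (across y). x runs along the handle towards the hook, z up. It starts lying on the rest, the hook hanging in front.
- hook_tip (a point): Tip of the pick's downward pin (6 mm thick): x = +85, z = -40 mm from pick_grip, same axes.
- rest_c (a point): Pick rest, fixed: two aluminium walls, 100 mm wide along y, 20 mm thick, 40 mm high, at x = -37 and +28 mm; end lips 6 mm higher. The handle lies across both. This point: centre of the gap between, at the height of the walls' tops; pick_grip lies 7 mm above it, and fingers fit 30 mm down into the 45 mm gap. x points the way the hook points at the start.
- clip_eye (a point): Steel spring clip, 22 g, 29 mm wide, 5 mm thick, 47 mm long, level: a horseshoe with two sprung jaws in the stud's groove and a square eye at its back. This point: centre of the eye's opening (14 mm along y, 16 mm along x), half-way through the thickness. x points away from the stud, the way it pulls off. The eye overhangs the flange's end: a pin can go 15 mm below it.
- stud (a point): The dock's fixed upright steel stud, 16 mm thick; this point: on its axis in its 10 mm groove, 31 mm above the bench; its head ends 39 mm up. The clip's eye is 26 mm from the axis; a pull of about 10 N on the eye spreads the jaws and frees it in 10 mm; after about 50 mm it drops onto the dock: a black plate 210 x 84 x 8 mm, two ribs on it carry the unit 20 mm above the bench.
- unit_c (a point): Display unit, 0.3 to 0.55 kg: white box 90 (x) x 60 (y) x 20 mm (z), screen up (+z). This point: the box's centre, 10 mm above its underside, near the centre of mass. Grip it across its 60 mm width near x = -5 mm (the bail's arms beside it begin at x = +33 mm). Once the clip is out it lifts straight up off the stud.
- flange_edge (a point): Middle of the outer lower edge of the unit's flange, on which it stands (x = -81, z = -10 mm from unit_c). The flange is grey, 8 mm thick, as wide as the box and flush with its underside, from x = -45 to -81 mm; the stud comes up through its 24 mm square hole at x = -65 mm.
- bail (a joint): Swing bail (stand) of the unit, rad: 0 folded (starts at 0 to 0.1), straight out beyond the box's +x end; grows as its bar swings down below the unit; 1.4 is the stop, fully open. It stays where it is left: 0.5 to 1 N at the bar swings it down, it bears the unit, but over 4 N folds it up again. Hinge line: along the unit's y at x = +37, z = 0 mm from unit_c.
- bail_bar (a point): Middle of the bail's black cross bar, 10 mm thick, 75 mm long along the unit's y, 80 mm from the hinge line. Opening needs 75 mm free below the unit's underside, and at least 10 mm of the box over the riser's edge. With the bail open the unit rests on bar and flange edge, tilted 0.52 rad, +x end up, unit_c 49 mm above the mat.
- riser_top (a point): Centre of the top of the grey riser block, fixed, 120 (x) x 90 (y) x 90 mm high; x runs roughly along the bench, to the robot's left.
- mat_c (a point): Centre of the top of the black rubber mat, fixed, 200 x 160 x 3 mm, where the unit is to stand.
- flask_c (a point): Bystander: clear culture flask lying down, 75 x 50 x 30 mm with a capped neck.
- dishes_c (a point): Bystander: stack of dishes, 70 mm across, 30 mm high.
- reagent_c (a point): Bystander: amber bottle, 56 mm across, 120 mm high.
- beaker_c (a point): Bystander: glass beaker, 70 mm across, 85 mm high.
- tipbox_c (a point): Bystander: grey box with a clear lid, 72 x 92 x 65 mm.
- jar_c (a point): Bystander: small white jar, 36 mm across, 45 mm high.
Not all that is in view belongs to the job. Of the things shaped like the part that bears stud, the black one is meant.

How it is judged:
By the outcome, as a careful person would: the job done as asked, in the order asked, and still so for the second after the job is handed in, with the robot touching nothing.
It also fails if it takes over 72 s, if anything falls off the work surface, if the arm or the gripper's body presses on something with over 40 N, if the wrist force passes 120 N, or if a joint passes its speed limit or range.

## Working session

There is one attempt and no reset: what is moved stays moved. The work goes in short steps, Python scripts to look and compute and a shell command to move; the robot and the scene stay as the last step left them, time stands still between calls to the robot, and variables do not carry over. Pictures are saved under pics/ and viewed, about 8 in all and at most 12, crops included, and the job is handed in when it is done.

```bash
ls; mkdir -p pics; cat > h.py <<'E'
import numpy as np, cv2, json
from bench import bot, cams
def grab(n,save=None):
    s=bot.observe(); d=cams.get_image(n)
    K=np.array(d["camera_matrix"])
    if n=="wrist":
        T=np.array(d["tool_from_camera"]); Rt=np.array(s["orientation"]); 
        Rwc=Rt@T[:3,:3]; o=Rt@T[:3,3]+np.array(s["position"])
    else:
        R=np.array(d["R"]); Rwc=R.T; o=-R.T@np.array(d["t"])
    d.update(K=K,Rwc=Rwc,o=o)
    if save: cv2.imwrite("pics/"+save,d["pixels"]); np.savez("pics/"+save[:-4]+".npz",px=d["pixels"],z=d["z_map"],K=K,Rwc=Rwc,o=o)
    return d
def load(n):
    return dict(np.load("pics/"+n+".npz"))
def ray(d,u,v):
    r=d["Rwc"]@np.linalg.solve(d["K"],[u,v,1.0]); return d["o"],r
def onz(d,u,v,z):
    o,r=ray(d,u,v); return o+r*(z-o[2])/r[2]
def cloud(d):
    z=d["z"] if "z" in d else d["z_map"]
    v,u=np.mgrid[:480,:640]; P=np.stack([u,v,np.ones_like(u)],-1)@np.linalg.inv(d["K"]).T
    P=P*z[...,None]; W=P@d["Rwc"].T+d["o"]; W[z==0]=np.nan; return W
def proj(d,X):
    c=d["Rwc"].T@(np.array(X)-d["o"]); p=d["K"]@c; return p[:2]/p[2]
def st():
    s=bot.observe(); np.set_printoptions(precision=4,suppress=True)
    print(s["time"],np.array(s["position"]),"\n",np.array(s["orientation"]),np.array(s["contact_force"]),s["gripper_width"],np.array(s["joint_positions"]))
E
python3 - <<'E'
from h import *
for n in ("scene","side","wrist"): grab(n,n+"0.png")
st()
a=cv2.imread("pics/scene0.png");
for n in ("scene0","side0","wrist0"):
    d=load(n);print(n,d["o"],d["Rwc"][:,2])
E
```

```text
pics
0.15 [0.5248 0.     0.2309] 
 [[-0.      1.     -0.0009]
 [ 1.      0.      0.0001]
 [ 0.0001 -0.0009 -1.    ]] [-0.1714  0.3929  0.4458] 0.08538339875562521 [-0.1553  0.2635 -0.0488  1.2594 -0.      1.4155]
scene0 [ 1.1643 -0.1695  0.8144] [-0.6617  0.2592 -0.7036]
side0 [ 0.4092 -0.9462  1.2182] [ 0.0369  0.6805 -0.7318]
wrist0 [0.5243 0.0688 0.3743] [-0.0017 -0.271  -0.9626]
```

View pics/scene0.png

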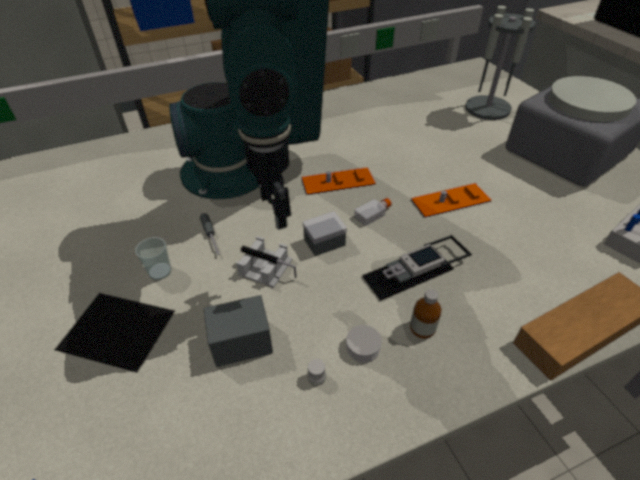

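View pics/side0.png

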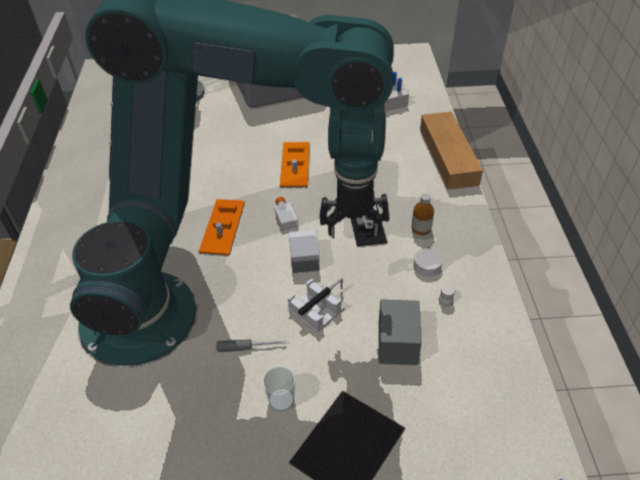

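Scene picture: black dock with the white unit at (415,270), bail to the right at (455,245), clip and stud at about (393,270). There are two orange decoy docks at (338,180) and (450,198). The pick is on its rest at (262,258), and a decoy screwdriver is at (208,230). The mat is at (115,330) and the riser at (238,330). The black dock fits the description. I'll confirm it in a crop.

```bash
python3 - <<'E'
from h import *
a=cv2.imread("pics/scene0.png"); w=cv2.imread("pics/wrist0.png")
c1=cv2.resize(a[225:305,355:480],(500,320),interpolation=cv2.INTER_CUBIC)
c2=cv2.resize(a[225:295,225:305],(300,262),interpolation=cv2.INTER_CUBIC)
o=np.zeros((592,800,3),np.uint8);o[:320,:500]=c1;o[:262,500:]=c2
o[320:592,:362]=cv2.resize(w,(362,272));
s=cv2.imread("pics/side0.png");o[320:592,370:710]=cv2.resize(s[270:340,270:358],(340,272),interpolation=cv2.INTER_CUBIC)
cv2.imwrite("pics/crop0.png",o)
# geometry: connected comps above table in scene cloud
d=load("scene0");W=cloud(d);
def top(uv,h0,r=40):
    u,v=uv;m=np.zeros((480,640),bool);m[v-r:v+r,u-r:u+r]=1
    return m&(W[...,2]>h0)
for n,p,h0,h1,r in [("riser",(238,325),.085,.095,45),("rest",(262,258),.036,.048,40)]:
    u,v=p;m=np.zeros((480,640),bool);m[v-r:v+r,u-r:u+r]=1;m&=(W[...,2]>h0)&(W[...,2]<h1)
    P=W[m];print(n,m.sum(),P.mean(0),cv2.minAreaRect((P[:,:2]*1000).astype(np.float32)))
for n in ("scene0","side0"):
    d=load(n);W=cloud(d);px=d["px"].astype(int)
    m=(px.max(2)<35)&(abs(W[...,2]-.003)<.006)
    k,l,s_,c=cv2.connectedComponentsWithStats(m.astype(np.uint8))
    for i in np.argsort(-s_[1:,4])[:3]+1:
        P=W[l==i];print(n,s_[i],P.mean(0),cv2.minAreaRect((P[:,:2]*1000).astype(np.float32)))
E
```

```text
riser 2308 [ 0.62518928 -0.1279524   0.09012652] ((622.0704956054688, -127.15523529052734), (119.9754638671875, 93.1877670288086), 83.11058807373047)
rest 548 [ 0.43955865 -0.01562654  0.04156939] ((447.55450439453125, -3.1203155517578125), (147.29547119140625, 103.1648941040039), 45.91389083862305)
scene0 [  57  294  116   77 5280] [ 0.48842396 -0.37061991  0.00311555] ((483.25823974609375, -370.6408386230469), (200.50148010253906, 156.89260864257812), 50.838470458984375)
scene0 [364 267  42  32 369] [0.60446731 0.2237235  0.00765545] ((600.4456787109375, 229.30113220214844), (78.30706024169922, 73.23094940185547), 3.2564914226531982)
scene0 [404 265  47  23 184] [0.62343708 0.32888342 0.00764676] ((623.00146484375, 332.36181640625), (20.7926025390625, 133.17335510253906), 3.5294244289398193)
side0 [ 290  394  112   86 5649] [ 0.48371577 -0.36755107  0.00363445] ((483.71112060546875, -369.6622619628906), (196.9655303955078, 156.522216796875), 51.5364990234375)
side0 [357 226  12  10  42] [0.58278413 0.24593967 0.00688429] ((583.2238159179688, 245.32522583007812), (25.69740867614746, 36.00910949707031), 38.19458770751953)
side0 [370 229   4   6   9] [0.60573363 0.23952238 0.00751704] ((606.2332153320312, 238.00999450683594), (7.064387798309326, 19.818592071533203), 0.3567909896373749)
```

View pics/crop0.png

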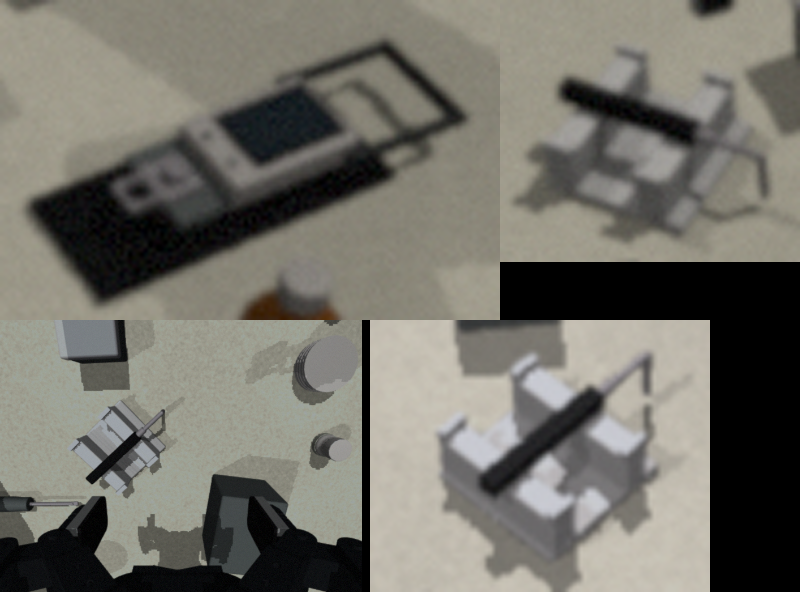

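Crop: the black dock carries the white unit. The clip (light grey, eye at the left end) is at crop (130,190), which is scene (388,272), with the stud just right of it. The bail is folded to the right. The pick lies across the rest, hook to scene-right. This confirms the black dock as the one meant. Next come the axes of the pick and the unit.

```bash
python3 - <<'E'
from h import *
np.set_printoptions(precision=4,suppress=True)
def box(u0,v0,u1,v1):
    m=np.zeros((480,640),bool);m[v0:v1,u0:u1]=1;return m
def line(P):
    c=np.median(P,0);U=np.linalg.svd(P-P.mean(0))[2][0];t=(P-P.mean(0))@U;return P.mean(0),U,np.percentile(t,[1,99])
for n,b in (("scene0",(225,235,305,290)),("side0",(285,275,350,330)),("wrist0",(120,120,320,320))):
    d=load(n);W=cloud(d);px=d["px"].astype(int)
    m=box(*b)&(px.max(2)<45)&(W[...,2]>.042)&(W[...,2]<.07)
    k,l,s_,c=cv2.connectedComponentsWithStats(m.astype(np.uint8));
    if k<2: print(n,"none");continue
    i=1+np.argmax(s_[1:,4])
    P=W[l==i];q=line(P[:,:2]);print(n,"handle",m.sum(),s_[i],P.mean(0),q, cv2.minAreaRect((P[:,:2]*1000).astype(np.float32)))
for n,b in (("scene0",(365,235,480,300)),):
    d=load(n);W=cloud(d);px=d["px"].astype(int)
    m=box(*b)&(W[...,2]>.036)&(W[...,2]<.045)
    k,l,s_,c=cv2.connectedComponentsWithStats(m.astype(np.uint8))
    for i in np.argsort(-s_[1:,4])[:3]+1:
        P=W[l==i];print(n,"unit top",s_[i],P.mean(0),cv2.minAreaRect((P[:,:2]*1000).astype(np.float32)))
    m=box(*b)&(px.max(2)<40)&(W[...,2]>.022)&(W[...,2]<.042)
    k,l,s_,c=cv2.connectedComponentsWithStats(m.astype(np.uint8))
    for i in np.argsort(-s_[1:,4])[:3]+1:
        P=W[l==i];print(n,"bail/screen",s_[i],P.mean(0))
    # dock plate
    m=box(*b)&(px.max(2)<40)&(W[...,2]>.004)&(W[...,2]<.012)
    P=W[m];print("plate",cv2.minAreaRect((P[:,:2]*1000).astype(np.float32)))
    g=np.where(box(375,262,405,285),W[...,2],0)
    # clip: light pixels z .026-.036
    m=box(*b)&(W[...,2]>.026)&(W[...,2]<.0345)&(px.min(2)>75);vs,us=np.nonzero(m);P=W[m];print("clip",m.sum(),P.mean(0),cv2.minAreaRect((P[:,:2]*1000).astype(np.float32)))
# bystanders heights etc from scene
d=load("scene0");W=cloud(d);m=(W[...,2]>.02)&(W[...,0]>.3)&(W[...,0]<.85)&(abs(W[...,1])<.5)
k,l,s_,c=cv2.connectedComponentsWithStats(m.astype(np.uint8))
for i in range(1,k):
    if s_[i,4]>60:
        P=W[l==i];print(s_[i],P.min(0),P.max(0))
E
```

```text
scene0 handle 198 [242 247  35  17 198] [ 0.4398 -0.0232  0.052 ] (array([ 0.4398, -0.0232]), array([0.7416, 0.6708]), array([-0.047 ,  0.0453])) ((437.8653259277344, -23.07442855834961), (93.94975280761719, 12.781502723693848), 43.17100524902344)
side0 handle 189 [299 289  31  26 189] [ 0.4346 -0.0279  0.0537] (array([ 0.4346, -0.0279]), array([-0.744 , -0.6681]), array([-0.0487,  0.0454])) ((435.93499755859375, -26.928646087646484), (95.11627197265625, 17.090085983276367), 40.6771125793457)
wrist0 handle 2027 [ 152  197   98   92 2025] [ 0.4339 -0.0205  0.0546] (array([ 0.4339, -0.0205]), array([-0.7434, -0.6689]), array([-0.0468,  0.0503])) ((432.8986511230469, -21.304248809814453), (101.83605194091797, 14.005573272705078), 42.14051055908203)
scene0 unit top [400 244  45  29 724] [0.5939 0.329  0.0411] ((589.2021484375, 330.76055908203125), (66.61656188964844, 91.85548400878906), 4.584948539733887)
scene0 unit top [396 264   7   6  31] [0.5963 0.2663 0.0395] ((596.412109375, 266.6055908203125), (13.426935195922852, 16.24838638305664), 82.66226196289062)
scene0 unit top [442 264   
[... 658 characters left out ...]
[0.3428 0.2664 0.0204] [0.406  0.3775 0.035 ]
[ 302  211   45   40 1232] [0.379  0.1063 0.0201] [0.4562 0.2008 0.0701]
[ 383  234   89   49 1561] [0.5446 0.2274 0.0206] [0.6284 0.4556 0.0457]
[135 237  35  39 993] [ 0.3092 -0.2903  0.0202] [ 0.3837 -0.2218  0.0875]
[ 236  236   60   46 1065] [ 0.371  -0.0813  0.02  ] [0.5085 0.0478 0.0577]
[ 410  289   32   46 1030] [0.7192 0.2136 0.0201] [0.7717 0.2683 0.1241]
[ 203  295   69   68 3443] [ 0.5716 -0.1914  0.0201] [ 0.6741 -0.0629  0.0944]
[515 306  48  33 203] [0.8351 0.3938 0.0209] [0.85   0.4994 0.0636]
[346 325  36  33 913] [0.6984 0.068  0.02  ] [0.7706 0.1395 0.0359]
[308 359  17  22 295] [ 0.7434 -0.0282  0.02  ] [0.7761 0.0035 0.0496]
```

```bash
cat >> h.py <<'E'
from scipy.spatial.transform import Rotation as Ro
def down(deg):
    "tool z down, tool x at yaw deg"
    a=np.radians(deg);x=np.array([np.cos(a),np.sin(a),0]);z=np.array([0,0,-1.]);return np.stack([x,np.cross(z,x),z],1)
def plan(p,R,n=5,s=None,g=None):
    "print n rows from measured (or given) pose to p,R"
    if s is None: o=bot.observe(); s=(np.array(o["position"]),np.array(o["orientation"]))
    P0,R0=s; w=Ro.from_matrix(R0.T@R).as_rotvec(); D=(np.array(p)-P0)/n
    print("rows:")
    for i in range(n):
        Ri=R0@Ro.from_rotvec(w*i/n).as_matrix(); print(np.round(100*Ri.T@D,2).tolist(),np.round(w/n,3).tolist())
    return (np.array(p),R)
E
python3 - <<'E'
from h import *
plan([.4445,-.0168,.17],down(42))
E
```

```text
rows:
[-0.34, -1.6, 1.22] [-0.0, 0.0, 0.168]
[-0.6, -1.53, 1.22] [-0.0, 0.0, 0.168]
[-0.85, -1.41, 1.22] [-0.0, 0.0, 0.168]
[-1.07, -1.24, 1.22] [-0.0, 0.0, 0.168]
[-1.26, -1.05, 1.22] [-0.0, 0.0, 0.168]
```

```bash
python3 -m inch '[[[-0.34,-1.6,1.22,0,0,0.168,1],[-0.6,-1.53,1.22,0,0,0.168,1],[-0.85,-1.41,1.22,0,0,0.168,1],[-1.07,-1.24,1.22,0,0,0.168,1],[-1.26,-1.05,1.22,0,0,0.168,1]]]'
python3 - <<'E'
from h import *
d=grab("wrist","w1.png");st()
W=cloud(d);px=d["pixels"].astype(int)
m=(px.max(2)<50)&(W[...,2]>.047)&(W[...,2]<.06)
k,l,s_,c=cv2.connectedComponentsWithStats(m.astype(np.uint8))
for i in np.argsort(-s_[1:,4])[:2]+1:
    P=W[l==i];print(s_[i],P.mean(0),np.median(P[:,2]),cv2.minAreaRect((P[:,:2]*1000).astype(np.float32)))
print(proj(d,[.4445,-.0168,.047]))
E
```

```text
time: 0.78
position: [0.4425, -0.0163, 0.1677]
orientation: [[0.761, 0.649, -0.001], [0.649, -0.761, 0.0], [-0.001, -0.001, -1.0]]
contact_force: [0.4, 0.1, -0.3]
gripper_width: 0.0856
0.825 [ 0.4401 -0.0162  0.1663] 
 [[ 0.7667  0.6419 -0.0041]
 [ 0.642  -0.7667  0.0007]
 [-0.0027 -0.0032 -1.    ]] [-1.1477  1.2962 -1.3883] 0.08579401549305583 [-0.222   0.1553 -0.3742  1.0455 -0.0003  2.2225]
[ 298  176   25  150 3103] [ 0.4345 -0.0202  0.0546] 0.05468335665925905 ((432.5606384277344, -21.993022918701172), (99.99591064453125, 13.897411346435547), 41.96393966674805)
[ 524   11  116  244 2515] [ 0.593  -0.0975  0.0536] 0.05372835314758795 ((590.0044555664062, -103.55348205566406), (142.6190948486328, 65.96966552734375), 49.08400344848633)
[316.787  233.5542]
```

View pics/w1.png

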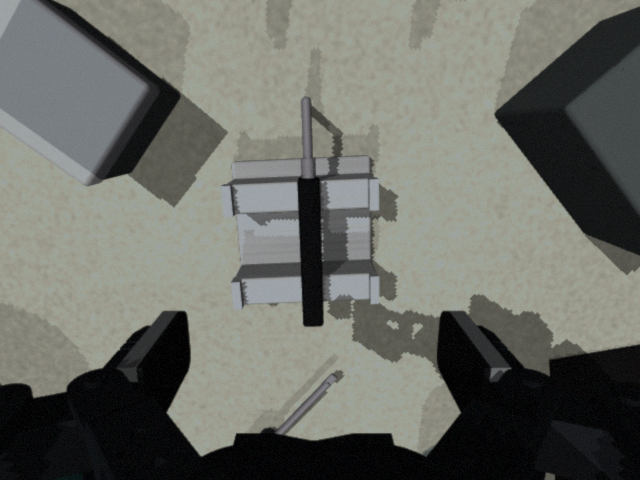

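```bash
python3 - <<'E'
from h import *
plan([.4400,-.0153,.075],down(42))
E
```

```text
rows:
[0.02, -0.01, 1.83] [-0.001, 0.001, -0.007]
[0.01, -0.01, 1.83] [-0.001, 0.001, -0.007]
[0.01, -0.01, 1.83] [-0.001, 0.001, -0.007]
[0.01, -0.01, 1.83] [-0.001, 0.001, -0.007]
[0.01, -0.01, 1.83] [-0.001, 0.001, -0.007]
```

```bash
python3 -m inch '[[[0.02,-0.01,2.2,0,0,-0.02,1],[0.01,-0.01,2.2,0,0,-0.015,1],[0.01,-0.01,2.2,0,0,0,1],[0.01,-0.01,2.2,0,0,0,1],[0,0,0,0,0,0,1]]]'
python3 - <<'E'
from h import *
st(); plan([.4400,-.0153,.028],down(42),3)
E
```

```text
time: 1.45
position: [0.4407, -0.0155, 0.0767]
orientation: [[0.736, 0.677, -0.004], [0.677, -0.736, 0.001], [-0.002, -0.003, -1.0]]
contact_force: [-0.8, 0.8, -0.0]
gripper_width: 0.0853
1.45 [ 0.4407 -0.0155  0.0767] 
 [[ 0.7363  0.6767 -0.0035]
 [ 0.6767 -0.7363  0.0006]
 [-0.0022 -0.0029 -1.    ]] [-0.7998  0.8396 -0.0418] 0.08533027286686864 [-0.2203  0.2362 -0.5422  0.796  -0.0001  2.1781]
rows:
[-0.01, -0.02, 1.62] [-0.001, 0.001, 0.003]
[-0.01, -0.02, 1.62] [-0.001, 0.001, 0.003]
[-0.01, -0.02, 1.62] [-0.001, 0.001, 0.003]
```

```bash
python3 -m inch '[[[-0.01,-0.02,1.62,0,0,0,1],[-0.01,-0.02,1.62,0,0,0.005,1],[-0.01,-0.02,1.62,0,0,0.005,1],[0,0,0,0,0,0,0],[0,0,0,0,0,0,0]]]' 100
python3 -m inch '[[[0,0,0,0,0,0,0],[0,0,0,0,0,0,0],[0,0,0,0,0,0,0],[0,0,0,0,0,0,0],[0,0,0,0,0,0,0]]]'
python3 - <<'E'
from h import *
st()
E
```

```text
time: 2.08
position: [0.4436, -0.0158, 0.0316]
orientation: [[0.739, 0.674, 0.002], [0.674, -0.739, -0.0], [0.001, 0.001, -1.0]]
contact_force: [0.2, 0.4, 0.5]
gripper_width: 0.0515
time: 2.7
position: [0.4446, -0.016, 0.0334]
orientation: [[0.738, 0.674, 0.004], [0.674, -0.738, -0.001], [0.002, 0.003, -1.0]]
contact_force: [0.8, -0.5, -0.9]
gripper_width: 0.0119
2.7 [ 0.4446 -0.016   0.0334] 
 [[ 0.7385  0.6743  0.0041]
 [ 0.6743 -0.7385 -0.001 ]
 [ 0.0023  0.0035 -1.    ]] [ 0.7765 -0.5201 -0.8737] 0.011915475473182759 [-0.2194  0.2904 -0.6113  0.6649 -0.0001  2.1822]
```

```bash
python3 -m inch '[[[0,0,-0.5,0,0,0,0],[0,0,-2,0,0,0,0],[0,0,-3,0,0,0,0],[0,0,-3,0,0,0,0],[0,0,-1,0,0,0,0]]]'
python3 - <<'E'
from h import *
d=grab("wrist","w2.png");st()
s=bot.observe()
cv2.imwrite("pics/w2c.png",cv2.resize(d["pixels"][60:480,120:540],(600,600)))
z=d["z_map"]
W=cloud(d);L=(W-np.array(s["position"]))@np.array(s["orientation"]) # tool coords
px=d["pixels"].astype(int)
m=(px.max(2)<60)&(abs(L[...,1])<.012)&(L[...,2]>-.035)&(L[...,2]<.0)&(L[...,0]>.012)&(L[...,0]<.07)
P=L[m];print("handle tool",len(P),P.min(0),P.max(0),P.mean(0))
m=(abs(L[...,1])<.012)&(L[...,0]>.05)&(L[...,0]<.11)&(L[...,2]<.04)
P=L[m];
for x in np.arange(.05,.11,.005):
    q=P[(P[:,0]>=x)&(P[:,0]<x+.005)]
    if len(q):print(round(x,3),len(q),q.mean(0),q.max(0)[2])
plan([.54,.09,.17],down(94.3),5)
E
```

```text
time: 3.32
position: [0.4434, -0.0157, 0.1314]
orientation: [[0.739, 0.674, 0.002], [0.674, -0.739, -0.001], [0.001, 0.002, -1.0]]
contact_force: [-0.8, -0.8, -1.4]
gripper_width: 0.012
3.375 [ 0.4435 -0.0157  0.1318] 
 [[ 0.7385  0.6743  0.0024]
 [ 0.6743 -0.7385 -0.0006]
 [ 0.0014  0.002  -1.    ]] [ 0.0862 -0.5897  1.6288] 0.01181601426912826 [-0.2194  0.1826 -0.4414  0.9443 -0.      2.1821]
handle tool 3517 [ 0.012  -0.0075 -0.0235] [ 0.0699  0.0065 -0.0098] [ 0.0255 -0.0004 -0.0209]
0.05 336 [ 0.0525 -0.0005 -0.0166] -0.013759800100030656
0.055 338 [ 0.0575 -0.0004 -0.0166] -0.013782148202214203
0.06 340 [ 0.0625 -0.0004 -0.0167] -0.014178177170626917
0.065 358 [ 0.0675 -0.0004 -0.0167] -0.01414027741921243
0.07 360 [ 0.0725 -0.0004 -0.0166] -0.013688611194351127
0.075 389 [ 0.0775 -0.0006 -0.0166] -0.012877276176398776
0.08 285 [ 0.0819 -0.0005 -0.0163] -0.01375622723759107
rows:
[2.85, -0.26, -0.76] [0.001, -0.0, -0.181]
[2.85, 0.26, -0.76] [0.001, -0.0, -0.181]
[2.76, 0.77, -0.76] [0.001, -0.0, -0.181]
[2.58, 1.25, -0.76] [0.001, -0.0, -0.181]
[2.31, 1.7, -0.76] [0.001, -0.0, -0.181]
```

View pics/w2c.png

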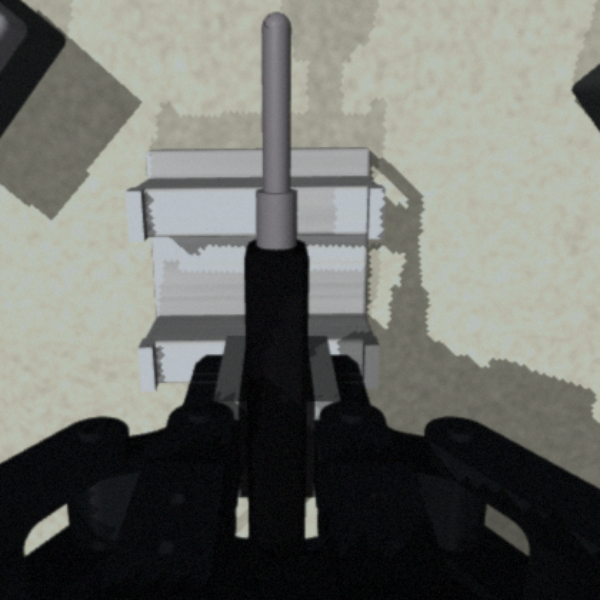

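Picture: the pick is gripped cleanly, level and straight. The shank end is at crop (276,20), which is about tool x = 83 mm. Next I carry it near the clip and look.

```bash
python3 - <<'E'
from h import *
plan([.607,.12,.15],down(94.3),5)
E
```

```text
rows:
[4.25, 0.2, -0.36] [0.001, -0.0, -0.181]
[4.14, 0.96, -0.36] [0.001, -0.0, -0.181]
[3.9, 1.69, -0.36] [0.001, -0.0, -0.181]
[3.53, 2.37, -0.36] [0.001, -0.0, -0.181]
[3.05, 2.96, -0.36] [0.001, -0.0, -0.181]
```

```bash
python3 -m inch '[[[4.25,0.2,-0.4,0,0,-0.181,0],[4.14,0.96,-0.4,0,0,-0.181,0],[3.9,1.69,-0.4,0,0,-0.181,0],[3.53,2.37,-0.4,0,0,-0.181,0],[3.05,2.96,-0.4,0,0,-0.181,0]]]'
python3 -m inch '[[[0,0,0,0,0,0,0],[0,0,0,0,0,0,0],[0,0,0,0,0,0,0],[0,0,0,0,0,0,0],[0,0,0,0,0,0,0]]]'
python3 - <<'E'
from h import *
d=grab("wrist","w3.png");st()
s=bot.observe()
print("eye est px",proj(d,[.5983,.2404,.031]),"stud",proj(d,[.597,.265,.039]))
u,v=proj(d,[.5983,.2404,.031]).astype(int)
cv2.imwrite("pics/w3c.png",d["pixels"])
R=np.array(s["orientation"]);print("tip world",np.array(s["position"])+R@[.0805,-.0005,.0262])
E
```

```text
time: 4.0
position: [0.6077, 0.1242, 0.1477]
orientation: [[-0.098, 0.995, -0.003], [0.995, 0.098, -0.001], [-0.001, -0.003, -1.0]]
contact_force: [1.0, -0.9, -0.4]
gripper_width: 0.012
time: 4.62
position: [0.6069, 0.1243, 0.1444]
orientation: [[-0.098, 0.995, -0.007], [0.995, 0.098, -0.002], [-0.001, -0.007, -1.0]]
contact_force: [0.8, 0.2, -0.6]
gripper_width: 0.012
4.675 [0.6069 0.1244 0.1445] 
 [[-0.0979  0.9952 -0.0068]
 [ 0.9952  0.0979 -0.0014]
 [-0.0008 -0.0069 -1.    ]] [-0.0426  0.284  -0.502 ] 0.012362788398047102 [ 0.0711  0.4648  0.0288  1.1418 -0.001   1.5439]
eye est px [320.8013  38.8085] stud [323.2466 -15.5309]
tip world [0.5984 0.2044 0.1182]
```

View pics/w3c.png

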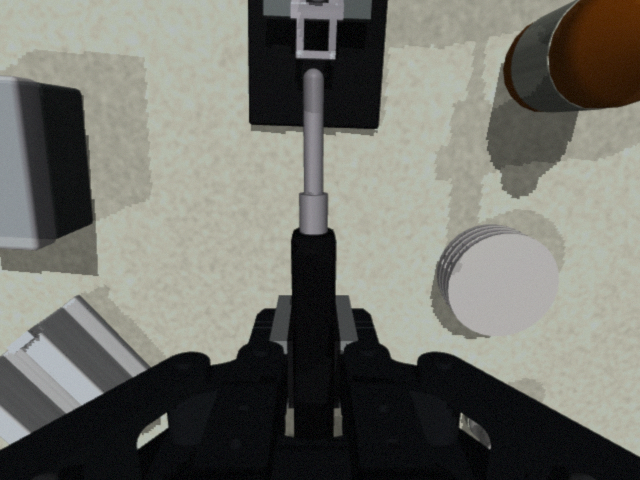

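Picture: the eye opening is at about (316,38), the shank end at (313,73), and the flange and stud are just above. I'll refine the eye centre with the dark hole's contour.

```bash
python3 - <<'E'
from h import *
d=load("w3");px=d["px"].astype(int)
g=px.max(2)[5:66,285:348]
m=(g<60).astype(np.uint8)
k,l,s_,c=cv2.connectedComponentsWithStats(m)
for i in range(1,k):
    if s_[i,4]>30: print(s_[i],c[i]+[285,5], s_[i,:2]+[285,5])
i=l[38-5,316-285]
x0,y0,w,h=s_[i,:4];x0+=285;y0+=5
for z in (.0335,.0285): print(z,onz(d,x0+w/2-.5,y0+h/2-.5,z), onz(d,x0,y0,z),onz(d,x0+w-1,y0+h-1,z))
# clip frame outer
E
```

```text
[   0   11   63   50 1338] [315.91853513  45.95440957] [285  16]
[ 19  14  25  32 762] [315.80971129  34.39895013] [304  19]
0.0335 [0.59545331 0.2418504  0.0335    ] [0.58813058 0.24892766 0.0335    ] [0.60290883 0.2346448  0.0335    ]
0.0285 [0.5953518  0.24281165 0.0285    ] [0.58788508 0.25002807 0.0285    ] [0.60295392 0.23546436 0.0285    ]
```

```bash
cat >> h.py <<'E'
TIP=np.array([.0805,-.0005,.0262])
def tip():
    s=bot.observe();return np.array(s["position"])+np.array(s["orientation"])@TIP
E
python3 - <<'E'
from h import *
R=down(94.3);print(plan(np.array([.5955,.242,.058])-R@TIP,R,4))
E
```

```text
rows:
[0.94, -0.02, 1.51] [-0.002, 0.0, 0.006]
[0.94, -0.03, 1.51] [-0.002, 0.0, 0.006]
[0.94, -0.04, 1.51] [-0.002, 0.0, 0.006]
[0.94, -0.04, 1.51] [-0.002, 0.0, 0.006]
(array([0.60203438, 0.16176409, 0.0842    ]), array([[-0.07497873,  0.99718513,  0.        ],
       [ 0.99718513,  0.07497873,  0.        ],
       [ 0.        ,  0.        , -1.        ]]))
```

```bash
python3 -m inch '[[[0.94,-0.02,1.51,-0.002,0,0.006,0],[0.94,-0.03,1.51,-0.002,0,0.006,0],[0.94,-0.04,1.51,-0.002,0,0.006,0],[0.94,-0.04,1.51,-0.002,0,0.006,0],[0,0,0,0,0,0,0]]]'
python3 - <<'E'
from h import *
st();print(tip())
R=down(94.3);plan(np.array([.5955,.242,.0195])-R@TIP,R,4)
d=grab("wrist","w4.png")
print(proj(d,[.5955,.242,.0335]),proj(d,tip()))
E
```

```text
time: 5.3
position: [0.6022, 0.1617, 0.0836]
orientation: [[-0.071, 0.997, 0.004], [0.997, 0.071, -0.001], [-0.001, 0.003, -1.0]]
contact_force: [0.2, 0.2, 0.2]
gripper_width: 0.0118
5.3 [0.6022 0.1617 0.0836] 
 [[-0.0712  0.9975  0.0036]
 [ 0.9975  0.0712 -0.0007]
 [-0.001   0.0035 -1.    ]] [0.196  0.1975 0.2323] 0.011818531832179586 [ 0.1323  0.5025 -0.0793  0.9855 -0.0012  1.6318]
[0.5961 0.2419 0.0573]
rows:
[0.0, -0.01, 0.95] [0.001, 0.0, -0.001]
[0.0, -0.01, 0.95] [0.001, 0.0, -0.001]
[0.0, -0.01, 0.95] [0.001, 0.0, -0.001]
[0.0, -0.0, 0.95] [0.001, 0.0, -0.001]
[312.1332  98.9765] [315.0323  96.0621]
```

View pics/w4.png

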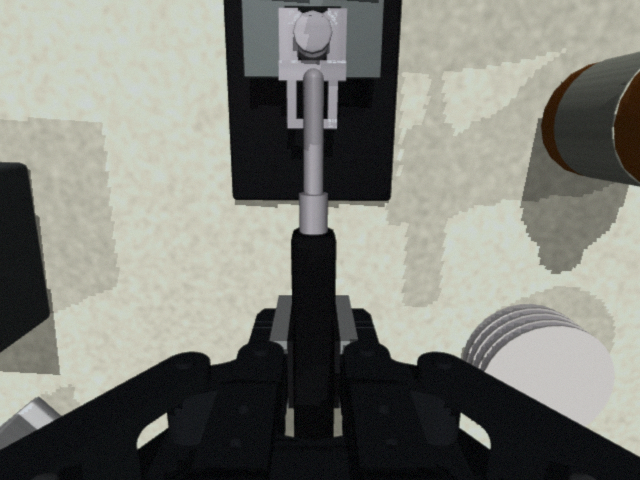

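Picture: the eye opening is centred at about (312,99), exactly as predicted, and the pin's axis is over it. I'll go down.

```bash
python3 -m inch '[[[0,-0.04,0.95,0,0,0,0],[0,-0.01,0.95,0,0,0,0],[0,0,0.95,0,0,0,0],[0,0,0.95,0,0,0,0],[0,0,0.05,0,0,0,0]]]'
python3 - <<'E'
from h import *
st();print(tip())
E
```

```text
time: 5.98
position: [0.6032, 0.1603, 0.0442]
orientation: [[-0.07, 0.998, 0.006], [0.998, 0.07, -0.001], [-0.001, 0.006, -1.0]]
contact_force: [0.6, -0.6, -0.8]
gripper_width: 0.0115
5.975 [0.6032 0.1603 0.0442] 
 [[-0.07    0.9975  0.0061]
 [ 0.9975  0.07   -0.0006]
 [-0.0011  0.006  -1.    ]] [ 0.6213 -0.5715 -0.8145] 0.011493202989653744 [ 0.1299  0.5338 -0.1404  0.8907 -0.0014  1.6306]
[0.5972 0.2405 0.018 ]
```

```bash
python3 -m inch '[[[-1,0,0.03,0,0,0,0],[-1,0,0.03,0,0,0,0],[-1,0,0.03,0,0,0,0],[-1,0,0.03,0,0,0,0],[0,0,0.03,0,0,0,0]]]'
python3 - <<'E'
from h import *
st();print(tip())
E
```

```text
time: 6.6
position: [0.6067, 0.1179, 0.0435]
orientation: [[-0.07, 0.998, 0.007], [0.998, 0.07, 0.001], [0.0, 0.007, -1.0]]
contact_force: [0.8, -1.2, -0.5]
gripper_width: 0.0117
6.6 [0.6067 0.1179 0.0435] 
 [[-0.0702  0.9975  0.0073]
 [ 0.9975  0.0702  0.0008]
 [ 0.0003  0.0073 -1.    ]] [ 0.8318 -1.2359 -0.4773] 0.011730275412680844 [ 0.06    0.5245 -0.1606  0.8784  0.0003  1.5606]
[0.6007 0.1982 0.0173]
```

```bash
python3 -m inch '[[[-0.8,0,0.0,0,0,0,0],[-0.8,0,0.0,0,0,0,0],[-0.8,0,-0.0,0,0,0,0],[0,0,0,0,0,0,0],[0,0,0,0,0,0,0]]]'
python3 - <<'E'
from h import *
st();print(tip());grab("wrist","w5.png")
E
```

```text
time: 7.22
position: [0.6085, 0.0923, 0.0435]
orientation: [[-0.07, 0.998, 0.007], [0.998, 0.07, 0.001], [0.0, 0.007, -1.0]]
contact_force: [-0.3, 0.0, -0.2]
gripper_width: 0.0117
7.225 [0.6085 0.0923 0.0435] 
 [[-0.0701  0.9975  0.0073]
 [ 0.9975  0.0701  0.0007]
 [ 0.0002  0.0073 -1.    ]] [-0.2773  0.0325 -0.1984] 0.011707770367766232 [ 0.0179  0.5207 -0.1679  0.875   0.0006  1.5185]
[0.6025 0.1725 0.0173]
```

View pics/w5.png

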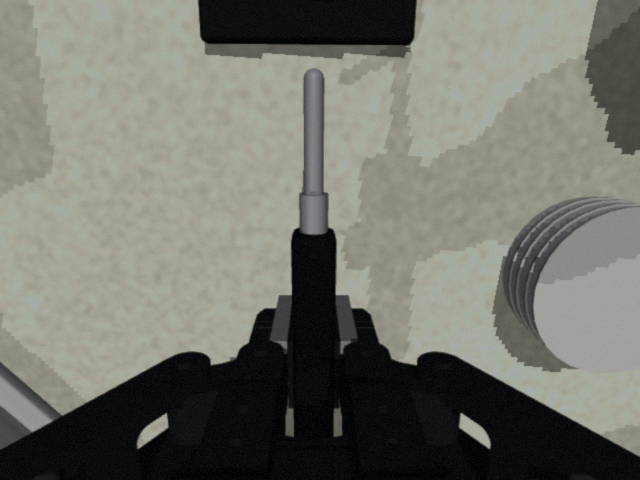

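Picture: the pin is free with no clip on it, and the dock's end is at v = 40. I'll check numerically that the clip has left the stud, saving views for later.

```bash
python3 - <<'E'
from h import *
d=grab("scene","s1.png");W=cloud(d);px=d["pixels"].astype(int)
d0=load("scene0")
diff=abs(px-d0["px"].astype(int)).max(2)
A=(W[...,0]>.55)&(W[...,0]<.65)&(W[...,1]>.16)&(W[...,1]<.30)
m=A&(px.min(2)>70)&(W[...,2]>.006)
for z0,z1 in ((.006,.02),(.02,.026),(.026,.036),(.036,.05)):
    q=m&(W[...,2]>z0)&(W[...,2]<z1);P=W[q]
    if len(P): print(z0,len(P),P.min(0),P.max(0),P.mean(0))
print("after dark eye etc")
m0=(cloud(d0)[...,2]>.026)&A&(d0["px"].min(2)>70);print(m0.sum(), (m&(W[...,2]>.026)).sum())
st()
tgt=np.array([.4446,-.016,.100]); plan(tgt,down(42.4),5)
E
```

```text
0.006 79 [0.55456467 0.19126094 0.0062327 ] [0.60961867 0.25676419 0.01981796] [0.58248943 0.22077812 0.01242537]
0.02 71 [0.56579174 0.16942456 0.02012217] [0.62015503 0.27893156 0.02599945] [0.59623177 0.23365451 0.02353915]
0.026 213 [0.56363694 0.1706374  0.02605396] [0.62485633 0.29964872 0.03548418] [0.59365351 0.25887552 0.02968823]
0.036 157 [0.56424638 0.16994004 0.03600852] [0.62487583 0.29997241 0.0485931 ] [0.59537492 0.28403183 0.04035032]
after dark eye etc
294 389
7.325 [0.6085 0.0924 0.0435] 
 [[-0.0703  0.9975  0.0073]
 [ 0.9975  0.0703  0.0006]
 [ 0.0001  0.0073 -1.    ]] [ 0.1239  0.7582 -0.3644] 0.01187071346979893 [ 0.0181  0.5207 -0.1679  0.875   0.0005  1.5185]
rows:
[-1.93, -3.41, -1.16] [0.001, -0.001, 0.18]
[-2.51, -3.01, -1.15] [0.001, -0.001, 0.18]
[-3.01, -2.52, -1.14] [0.001, -0.001, 0.18]
[-3.42, -1.94, -1.14] [0.001, -0.001, 0.18]
[-3.71, -1.29, -1.13] [0.001, -0.001, 0.18]
```

```bash
python3 - <<'E'
from h import *
a=cv2.imread("pics/s1.png");d=grab("side","sd1.png");b=d["pixels"]
o=np.zeros((600,640,3),np.uint8)
o[:340]=cv2.resize(a[235:303,358:486],(640,340),interpolation=cv2.INTER_CUBIC)
o[340:]=cv2.resize(b[195:260,320:480],(640,260),interpolation=cv2.INTER_CUBIC)
cv2.imwrite("pics/c1.png",o)
E
```

```text
(no output)
```

View pics/c1.png

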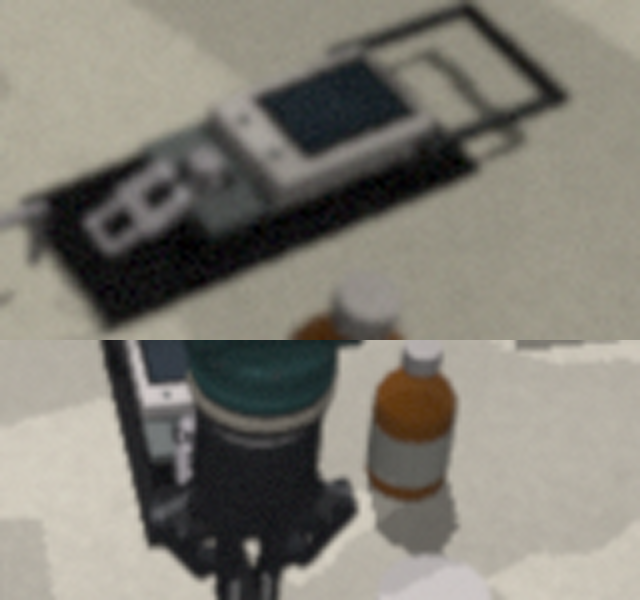

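Crop: the clip is off the stud and lies flat on the dock at about crop (140,210), clear of the unit's lifting path, and the stud head shows at (205,160). Now I return the pick.

```bash
python3 -m inch '[[[-1.93,-3.41,-2.5,0,0,0.18,0],[-2.51,-3.01,-2.2,0,0,0.18,0],[-3.01,-2.52,-0.8,0,0,0.18,0],[-3.42,-1.94,-0.3,0,0,0.18,0],[-3.71,-1.29,0,0,0,0.18,0]]]'
python3 - <<'E'
from h import *
st(); R=down(42.4);plan([.4446,-.016,.060],R,3);
E
```

```text
time: 8.0
position: [0.4408, -0.0155, 0.1014]
orientation: [[0.753, 0.658, 0.009], [0.658, -0.753, 0.0], [0.007, 0.006, -1.0]]
contact_force: [0.8, -1.0, 0.0]
gripper_width: 0.0118
8.0 [ 0.4408 -0.0155  0.1014] 
 [[ 0.7531  0.6578  0.009 ]
 [ 0.6578 -0.7532  0.0002]
 [ 0.0069  0.0058 -1.    ]] [ 0.7831 -0.9675  0.0044] 0.011766819136729754 [-0.2216  0.202  -0.5098  0.8503  0.0022  2.202 ]
rows:
[0.07, 0.09, 1.38] [0.002, -0.002, -0.007]
[0.08, 0.09, 1.38] [0.002, -0.002, -0.007]
[0.08, 0.1, 1.38] [0.002, -0.002, -0.007]
```

```bash
python3 -m inch '[[[0.07,0.09,1.38,0.002,-0.002,-0.007,0],[0.08,0.09,1.38,0.002,-0.002,-0.007,0],[0.08,0.1,1.38,0.002,-0.002,-0.007,0],[0,0,0,0,0,0,0],[0,0,0,0,0,0,0]]]'
python3 - <<'E'
from h import *
st(); R=down(42.4);plan([.4446,-.016,.0345],R,3);
E
```

```text
time: 8.62
position: [0.4449, -0.0157, 0.0576]
orientation: [[0.737, 0.676, -0.0], [0.676, -0.737, 0.001], [0.0, -0.001, -1.0]]
contact_force: [0.1, -0.6, 0.2]
gripper_width: 0.0117
8.625 [ 0.4449 -0.0157  0.0576] 
 [[ 0.7373  0.6755 -0.0001]
 [ 0.6755 -0.7373  0.0009]
 [ 0.0005 -0.0007 -1.    ]] [ 0.1142 -0.5907  0.2283] 0.011723393597598202 [-0.2192  0.2627 -0.568   0.7404  0.0008  2.1807]
rows:
[-0.01, 0.0, 0.77] [-0.0, -0.0, 0.001]
[-0.01, 0.0, 0.77] [-0.0, -0.0, 0.001]
[-0.01, 0.0, 0.77] [-0.0, -0.0, 0.001]
```

```bash
python3 -m inch '[[[-0.01,0,0.75,0,0,0,0],[-0.01,0,0.75,0,0,0,0],[-0.01,0,0.75,0,0,0,0],[0,0,0,0,0,0,0],[0,0,0,0,0,0,0]]]'
python3 - <<'E'
from h import *
st()
E
```

```text
time: 9.25
position: [0.445, -0.0158, 0.0337]
orientation: [[0.737, 0.676, 0.0], [0.676, -0.737, 0.001], [0.001, -0.0, -1.0]]
contact_force: [-0.1, 0.5, -0.3]
gripper_width: 0.0117
9.25 [ 0.445  -0.0158  0.0337] 
 [[ 0.7369  0.676   0.0005]
 [ 0.676  -0.7369  0.0008]
 [ 0.0009 -0.0003 -1.    ]] [-0.0932  0.4912 -0.3191] 0.011687055199088272 [-0.2193  0.2928 -0.6061  0.6716  0.0008  2.18  ]
```

```bash
python3 -m inch '[[[0,0,0.03,0,0,0,1],[0,0,0.0,0,0,0,1],[0,0,0.0,0,0,0,1],[0,0,0.0,0,0,0,1],[0,0,0,0,0,0,1]]]'
python3 -m inch '[[[0,0,-1,0,0,0,1],[0,0,-2,0,0,0,1],[0,0,-3,0,0,0,1],[0,0,-4,0,0,0,1],[0,0,-1,0,0,0,1]]]'
python3 - <<'E'
from h import *
d=grab("wrist","w6.png");st()
W=cloud(d);px=d["pixels"].astype(int)
m=(px.max(2)<50)&(W[...,2]>.047)&(W[...,2]<.06)
k,l,s_,c=cv2.connectedComponentsWithStats(m.astype(np.uint8))
for i in np.argsort(-s_[1:,4])[:2]+1:
    P=W[l==i];print(s_[i],P.mean(0),np.median(P[:,2]),cv2.minAreaRect((P[:,:2]*1000).astype(np.float32)))
# unit grip target
R=down(94.3)
x=R[:,0];u=np.array([.5925,.330,.030]);print(u-.005*x)
plan([.5945,.30,.2],R,5)
E
```

```text
time: 9.88
position: [0.4455, -0.0159, 0.034]
orientation: [[0.737, 0.676, 0.002], [0.676, -0.737, 0.001], [0.002, 0.001, -1.0]]
contact_force: [-0.4, -1.0, -0.2]
gripper_width: 0.0855
time: 10.5
position: [0.4447, -0.0158, 0.1493]
orientation: [[0.737, 0.676, 0.001], [0.676, -0.737, 0.001], [0.001, 0.0, -1.0]]
contact_force: [-0.3, 0.2, -1.1]
gripper_width: 0.0854
10.55 [ 0.4446 -0.0158  0.1492] 
 [[ 0.737   0.6759  0.0008]
 [ 0.6759 -0.737   0.0007]
 [ 0.0011  0.     -1.    ]] [ 0.7832 -0.1847  2.0756] 0.0855377797303841 [-0.2196  0.1716 -0.4034  0.9951  0.0009  2.1798]
[ 302  181   24  161 3553] [ 0.4375 -0.0221  0.0547] 0.05471765547089072 ((435.5535888671875, -23.89124298095703), (100.7590560913086, 13.885041236877441), 42.5926628112793)
[ 541   44   99  228 2669] [ 0.5887 -0.0958  0.0535] 0.053363535424790165 ((583.9198608398438, -106.8049087524414), (131.51759338378906, 54.42452621459961), 54.597373962402344)
[0.5929 0.325  0.03  ]
rows:
[6.48, -2.63, -1.01] [0.0, -0.0, -0.181]
[6.85, -1.42, -1.01] [0.0, -0.0, -0.181]
[6.99, -0.17, -1.01] [0.0, -0.0, -0.181]
[6.91, 1.09, -1.01] [0.0, -0.0, -0.181]
[6.6, 2.31, -1.01] [0.0, -0.0, -0.181]
```

```bash
python3 -m inch '[[[5.4,-2.2,-1.6,0,0,-0.181,1],[5.7,-1.2,-1.6,0,0,-0.181,1],[5.8,-0.14,-1.0,0,0,-0.181,1],[5.8,0.9,0,0,0,-0.181,1],[5.5,1.9,0,0,0,-0.181,1]]]'
python3 -m inch '[[[0,0,0,0,0,0,1],[0,0,0,0,0,0,1],[0,0,0,0,0,0,1],[0,0,0,0,0,0,1],[0,0,0,0,0,0,1]]]'
python3 - <<'E'
from h import *
st()
for n in ("scene","side"):
  b=(225,235,305,290) if n=="scene" else (285,275,350,330)
  d=grab(n,n+"2.png")
  for D in (load(n+"0"),load(n+"2")):
    W=cloud(D);px=D["px"].astype(int)
    M=np.zeros((480,640),bool);M[b[1]:b[3],b[0]:b[2]]=1
    m=M&(px.max(2)<60)&(W[...,2]>.038)&(W[...,2]<.07)
    vs,us=np.nonzero(m);print(n,m.sum(),us.mean(),vs.mean(),us.min(),us.max(),vs.min(),vs.max(),W[m].mean(0))
d=grab("wrist","w7.png")
W=cloud(d)
m=(W[...,2]>.037)&(W[...,2]<.044);k,l,s_,c=cv2.connectedComponentsWithStats(m.astype(np.uint8))
for i in np.argsort(-s_[1:,4])[:3]+1:
    P=W[l==i];print(s_[i],P.mean(0),cv2.minAreaRect((P[:,:2]*1000).astype(np.float32)))
E
```

```text
time: 11.18
position: [0.5686, 0.2534, 0.1898]
orientation: [[-0.096, 0.995, -0.002], [0.995, 0.096, -0.0], [-0.0, -0.002, -1.0]]
contact_force: [0.5, -1.6, -0.1]
gripper_width: 0.0853
time: 11.8
position: [0.5677, 0.2536, 0.1869]
orientation: [[-0.097, 0.995, -0.006], [0.995, 0.097, -0.002], [-0.001, -0.006, -1.0]]
contact_force: [0.8, -0.6, 0.2]
gripper_width: 0.0854
11.8 [0.5677 0.2536 0.1869] 
 [[-0.0966  0.9953 -0.0058]
 [ 0.9953  0.0966 -0.0016]
 [-0.001  -0.0059 -1.    ]] [ 0.8003 -0.5896  0.1814] 0.08542502133774763 [0.289  0.4497 0.1204 1.2475 0.0001 1.763 ]
scene 232 259.3318965517241 254.55172413793105 241 277 247 263 [ 0.4393 -0.0231  0.0516]
scene 228 259.0438596491228 255.75 241 276 248 264 [ 0.443  -0.025   0.0518]
side 220 313.90909090909093 301.06363636363636 299 329 288 314 [ 0.4347 -0.027   0.0535]
side 228 315.17105263157896 301.7456140350877 300 330 289 315 [ 0.4376 -0.0291  0.0533]
[  313    40    98   144 12610] [0.5891 0.3344 0.0413] ((589.6060180664062, 332.69183349609375), (60.06550216674805, 90.06893157958984), 3.642789125442505)
[ 52 273 101  53 583] [0.4253 0.1946 0.0409] ((421.20751953125, 195.8798065185547), (32.33701705932617, 77.68315887451172), 63.761775970458984)
[509 224  61  64 384] [0.7196 0.2536 0.0405] ((724.7215576171875, 251.962646484375), (54.91741943359375, 22.585268020629883), 63.5932502746582)
```

View pics/w7.png

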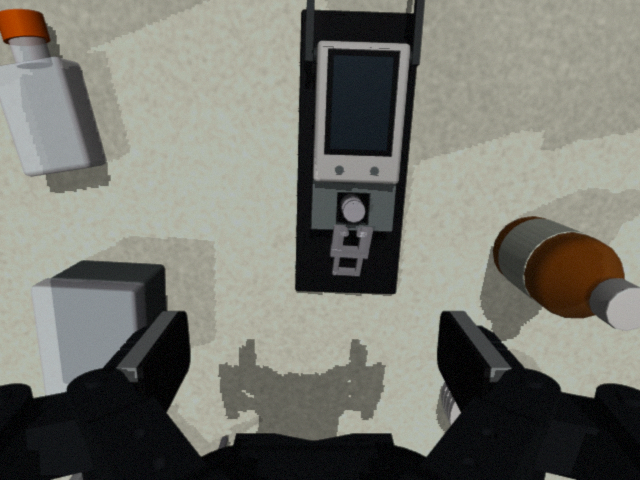

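Picture: the unit is at (360,110) with its screen up. The stud shows through the hole at (352,208), and the clip lies on the dock at (350,250), clear of the hole. The pick is back on the rest, about 4 mm from where it first lay, well seated and parallel. Next I grip the unit.

```bash
python3 - <<'E'
from h import *
plan([.5899,.3277,.065],down(93.6),4)
E
```

```text
rows:
[1.78, 0.75, 3.04] [-0.001, 0.0, 0.009]
[1.79, 0.73, 3.04] [-0.001, 0.0, 0.009]
[1.8, 0.71, 3.04] [-0.001, 0.0, 0.009]
[1.8, 0.69, 3.05] [-0.001, 0.0, 0.009]
```

```bash
python3 -m inch '[[[1.78,0.75,3.04,-0.001,0,0.009,1],[1.79,0.73,3.04,-0.001,0,0.009,1],[1.8,0.71,3.04,-0.001,0,0.009,1],[1.8,0.69,3.05,-0.001,0,0.009,1],[0,0,0,0,0,0,1]]]'
python3 - <<'E'
from h import *
st();plan([.5899,.3277,.014],down(93.6),4)
E
```

```text
time: 12.58
position: [0.5916, 0.3292, 0.0627]
orientation: [[-0.059, 0.998, 0.001], [0.998, 0.059, -0.001], [-0.001, 0.001, -1.0]]
contact_force: [-0.1, -1.5, 0.1]
gripper_width: 0.0854
12.575 [0.5916 0.3292 0.0627] 
 [[-0.0588  0.9983  0.0009]
 [ 0.9983  0.0588 -0.0007]
 [-0.0007  0.0009 -1.    ]] [-0.1228 -1.5396  0.1463] 0.08540835809738459 [ 0.388   0.6045  0.053   1.0187 -0.001   1.8999]
rows:
[-0.03, -0.05, 1.22] [0.0, 0.0, -0.001]
[-0.03, -0.05, 1.22] [0.0, 0.0, -0.001]
[-0.03, -0.05, 1.22] [0.0, 0.0, -0.001]
[-0.03, -0.05, 1.22] [0.0, 0.0, -0.001]
```

```bash
python3 -m inch '[[[-0.06,-0.07,1.22,0,0,0,1],[-0.04,-0.05,1.22,0,0,0,1],[-0.03,-0.04,1.22,0,0,0,1],[-0.02,-0.04,1.1,0,0,0,1],[0,0,0,0,0,0,0]]]' 50
python3 -m inch '[[[0,0,0.04,0,0,0,0],[0,0,0.04,0,0,0,0],[0,0,0.03,0,0,0,0],[0,0,0.03,0,0,0,0],[0,0,0.03,0,0,0,0]]]'
python3 - <<'E'
from h import *
st()
E
```

```text
time: 13.2
position: [0.5906, 0.326, 0.0147]
orientation: [[-0.058, 0.998, 0.004], [0.998, 0.058, 0.0], [-0.0, 0.004, -1.0]]
contact_force: [-1.0, -0.8, -0.5]
gripper_width: 0.07
time: 13.82
position: [0.5908, 0.3261, 0.0152]
orientation: [[-0.058, 0.998, 0.005], [0.998, 0.058, 0.001], [0.0, 0.005, -1.0]]
contact_force: [-2.3, -1.9, 5.7]
gripper_width: 0.0593
13.825 [0.5908 0.3261 0.0152] 
 [[-0.058   0.9983  0.0051]
 [ 0.9983  0.058   0.0006]
 [ 0.0003  0.0051 -1.    ]] [-2.3094 -1.938   5.6658] 0.05926769121527278 [ 0.3843  0.6357 -0.0272  0.9029 -0.0013  1.8971]
```

```bash
python3 -m inch '[[[0,0,-0.8,0,0,0,0],[0,0,-1.5,0,0,0,0],[0,0,-2,0,0,0,0],[0,0,-3,0,0,0,0],[0,0,-3,0,0,0,0]]]'
python3 -m inch '[[[0,0,-3,0,0,0,0],[0,0,-2,0,0,0,0],[0,0,0,0,0,0,0],[0,0,0,0,0,0,0],[0,0,0,0,0,0,0]]]'
python3 - <<'E'
from h import *
st();s=bot.observe();d=grab("wrist","w8.png")
W=cloud(d);L=(W-np.array(s["position"]))@np.array(s["orientation"])
px=d["pixels"].astype(int)
m=(abs(L[...,1])<.028)&(L[...,0]>.0)&(L[...,0]<.06)&(L[...,2]<.03)&(L[...,2]>-.06)
P=L[m];h,e=np.histogram(P[:,2],np.arange(-.06,.03,.003));print([(round(a,3),n) for n,a in zip(h,e) if n>50])
m2=m&(abs(L[...,2]-np.median(P[:,2]))<.004);P=L[m2];print(P.mean(0),P.max(0)); A=np.c_[P[:,:2],np.ones(len(P))];print(np.linalg.lstsq(A,P[:,2],rcond=None)[0])
m=(abs(L[...,1])<.04)&(L[...,0]>.06)&(L[...,0]<.16)&(L[...,2]<.03)
P=L[m];print("bail",len(P),P.min(0),P.max(0))
P=P[P[:,0]>P[:,0].max()-.008];print(P.mean(0))
d=grab("side","sd2.png")
E
```

```text
time: 14.45
position: [0.5894, 0.3257, 0.1214]
orientation: [[-0.058, 0.998, 0.002], [0.998, 0.058, -0.001], [-0.001, 0.002, -1.0]]
contact_force: [1.1, 0.1, -3.6]
gripper_width: 0.0591
time: 15.08
position: [0.5896, 0.3259, 0.1767]
orientation: [[-0.058, 0.998, 0.006], [0.998, 0.058, 0.001], [0.001, 0.006, -1.0]]
contact_force: [-0.0, -0.3, -4.2]
gripper_width: 0.0592
15.075 [0.5896 0.3259 0.1767] 
 [[-0.058   0.9983  0.0057]
 [ 0.9983  0.058   0.001 ]
 [ 0.0007  0.0058 -1.    ]] [-0.0213 -0.3349 -4.1644] 0.059213742183452926 [ 0.3847  0.5375  0.2462  1.2738 -0.0012  1.8975]
[(np.float64(-0.06), np.int64(63)), (np.float64(-0.03), np.int64(6509)), (np.float64(-0.027), np.int64(23684)), (np.float64(-0.024), np.int64(761)), (np.float64(-0.021), np.int64(256)), (np.float64(-0.018), np.int64(233)), (np.float64(-0.015), np.int64(227)), (np.float64(-0.012), np.int64(205))]
[ 0.0275 -0.0001 -0.0263] [ 0.0519  0.028  -0.0224]
[ 0.0196  0.0074 -0.0268]
bail 7793 [ 0.06   -0.039  -0.0208] [ 0.104   0.0372 -0.007 ]
[ 0.0993 -0.0013 -0.0151]
```

```bash
python3 - <<'E'
from h import *
for n in ("sd2","scene2"):
    d=load(n) if n!="sd2" else load("sd2");W=cloud(d)
    m=(abs(W[...,2]-.09)<.004)&(abs(W[...,0]-.62)<.09)&(abs(W[...,1]+.127)<.1)
    k,l,s_,c=cv2.connectedComponentsWithStats(m.astype(np.uint8));i=1+np.argmax(s_[1:,4])
    P=W[l==i]; e=cv2.erode((l==i).astype(np.uint8),np.ones((3,3)));
    print(n,len(P),P.mean(0),cv2.minAreaRect((P[:,:2]*1000).astype(np.float32)))
    # contour based on plane z=.09
    cs=max(cv2.findContours((l==i).astype(np.uint8),0,2)[0],key=cv2.contourArea)[:,0]
    Q=np.array([onz(d,u,v,.09)[:2]*1000 for u,v in cs],np.float32);print(cv2.minAreaRect(Q))
    ap=cv2.approxPolyDP(cs.reshape(-1,1,2),5,True)[:,0];print([onz(d,u,v,.09)[:2].round(4).tolist() for u,v in ap])
E
```

```text
sd2 1579 [ 0.62309567 -0.13087225  0.09066326] ((623.3519287109375, -127.73068237304688), (124.23908233642578, 90.22044372558594), 83.14209747314453)
((623.060791015625, -128.99383544921875), (123.55243682861328, 90.01544952392578), 82.72659301757812)
[[0.5858, -0.0677], [0.5732, -0.1806], [0.659, -0.1925], [0.6747, -0.0776]]
scene2 2273 [ 0.62477779 -0.12797543  0.09018836] ((622.3128051757812, -127.05717468261719), (119.93905639648438, 91.6297836303711), 82.9410400390625)
((623.5712890625, -127.1247329711914), (119.45745849609375, 92.03508758544922), 82.94757843017578)
[[0.5905, -0.0631], [0.5714, -0.1783], [0.6601, -0.1904], [0.6753, -0.0761]]
```

```bash
cat >> h.py <<'E'
UC=np.array([.0065,0,-.0167])
E
python3 - <<'E'
from h import *
R=down(83);t=np.array([.627,-.0948,.150])-R@UC;print(t)
plan(t,R,10)
E
```

```text
[ 0.62620785 -0.10125155  0.1333    ]
rows:
[-4.29, 0.12, 0.43] [0.001, -0.0, 0.018]
[-4.28, 0.19, 0.43] [0.001, -0.0, 0.018]
[-4.28, 0.27, 0.43] [0.001, -0.0, 0.018]
[-4.27, 0.35, 0.43] [0.001, -0.0, 0.018]
[-4.27, 0.43, 0.43] [0.001, -0.0, 0.018]
[-4.26, 0.5, 0.43] [0.001, -0.0, 0.018]
[-4.25, 0.58, 0.43] [0.001, -0.0, 0.018]
[-4.24, 0.66, 0.43] [0.001, -0.0, 0.018]
[-4.22, 0.73, 0.43] [0.001, -0.0, 0.018]
[-4.21, 0.81, 0.43] [0.001, -0.0, 0.018]
```

```bash
python3 -m inch '[[[-3,0.12,0,0,0,0.018,0],[-4.6,0.19,0,0,0,0.018,0],[-4.6,0.27,0,0,0,0.018,0],[-4.5,0.35,0,0,0,0.018,0],[-4.5,0.43,0,0,0,0.018,0]]]'
python3 -m inch '[[[-4.5,0.5,0,0,0,0.018,0],[-4.5,0.58,0,0,0,0.018,0],[-4.5,0.66,0.5,0,0,0.018,0],[-4,0.73,1,0,0,0.018,0],[-2.5,0.4,1,0,0,0.018,0]]]'
python3 - <<'E'
from h import *
st()
R=down(83);t=np.array([.627,-.0948,.125])-R@UC;print(t)
plan(t,R,5)
E
```

```text
time: 15.8
position: [0.6064, 0.111, 0.1735]
orientation: [[0.03, 1.0, 0.002], [1.0, -0.03, 0.0], [0.001, 0.002, -1.0]]
contact_force: [1.6, -0.7, -4.6]
gripper_width: 0.059
time: 16.42
position: [0.622, -0.0986, 0.1464]
orientation: [[0.124, 0.992, 0.001], [0.992, -0.124, 0.0], [0.001, 0.001, -1.0]]
contact_force: [0.5, -0.2, -4.3]
gripper_width: 0.0593
16.425 [ 0.622  -0.0986  0.1464] 
 [[ 0.1239  0.9923  0.0008]
 [ 0.9923 -0.1239  0.0005]
 [ 0.0006  0.0007 -1.    ]] [ 0.5046 -0.1526 -4.2631] 0.0593244388120549 [-0.2868  0.4755  0.053   1.1477  0.0007  1.4082]
[ 0.6262 -0.1013  0.1083]
rows:
[-0.04, 0.09, 0.76] [0.0, -0.0, -0.0]
[-0.04, 0.09, 0.76] [0.0, -0.0, -0.0]
[-0.04, 0.09, 0.76] [0.0, -0.0, -0.0]
[-0.04, 0.09, 0.76] [0.0, -0.0, -0.0]
[-0.04, 0.09, 0.76] [0.0, -0.0, -0.0]
```

```bash
python3 -m inch '[[[-0.05,0.1,0.85,0,0.01,0,0],[-0.05,0.1,0.85,0,0.01,0,0],[-0.04,0.1,0.85,0,0,0,0],[-0.04,0.09,0.8,0,0,0,0],[0,0,0,0,0,0,0]]]'
python3 - <<'E'
from h import *
st();s=bot.observe()
R=np.array(s["orientation"]);print("unit_c",np.array(s["position"])+R@UC)
E
```

```text
time: 17.05
position: [0.6251, -0.0998, 0.1094]
orientation: [[0.124, 0.992, 0.001], [0.992, -0.124, 0.022], [0.022, -0.002, -1.0]]
contact_force: [-0.3, -0.7, -3.8]
gripper_width: 0.059
17.05 [ 0.6251 -0.0998  0.1094] 
 [[ 0.1238  0.9923  0.0008]
 [ 0.9921 -0.1238  0.0223]
 [ 0.0222 -0.002  -0.9998]] [-0.342  -0.711  -3.8427] 0.059037370329537896 [-0.2967  0.5049  0.0001  1.0718  0.0216  1.3981]
unit_c [ 0.6259 -0.0937  0.1263]
```

```bash
python3 -m inch '[[[0,0.02,0.8,0,0,0,0],[0,0.02,0.8,0,0,0,0],[0,0.02,0.6,0,0,0,0],[0,0,0.15,0,0,0,0],[0,0,0.15,0,0,0,0]]]'
python3 - <<'E'
from h import *
st();s=bot.observe()
R=np.array(s["orientation"]);print("unit_c",np.array(s["position"])+R@UC)
E
```

```text
time: 17.68
position: [0.6264, -0.0987, 0.0852]
orientation: [[0.123, 0.992, 0.004], [0.992, -0.123, 0.021], [0.022, 0.001, -1.0]]
contact_force: [-11.6, 4.0, 27.9]
gripper_width: 0.0588
17.675 [ 0.6264 -0.0987  0.0852] 
 [[ 0.1228  0.9924  0.0035]
 [ 0.9922 -0.1228  0.0213]
 [ 0.0216  0.0009 -0.9998]] [-11.5858   3.9554  27.8513] 0.05879663374853464 [-0.2945  0.5209 -0.0408  1.0119  0.0215  1.3994]
unit_c [ 0.6271 -0.0926  0.102 ]
```

```bash
python3 -m inch '[[[0,0,-0.08,0,0,0,0],[0,0,0,0,0,0,0.85],[0,0,0,0,0,0,0.85],[0,0,0,0,0,0,0.85],[0,0,0,0,0,0,1]]]'
python3 -m inch '[[[0,0,-2,0,0,0,1],[0,0,-3,0,0,0,1],[0,0,-4,0,0,0,1],[0,0,-4,0,0,0,1],[0,0,-0.1,0,0,0,1]]]'
python3 -m inch '[[[0,0,0,0,0,0,1],[0,0,0,0,0,0,1],[0,0,0,0,0,0,1],[0,0,0,0,0,0,1],[0,0,0,0,0,0,1]]]'
python3 - <<'E'
from h import *
st();d=grab("wrist","w9.png");W=cloud(d)
m=(abs(W[...,2]-.11)<.006);k,l,s_,c=cv2.connectedComponentsWithStats(m.astype(np.uint8))
for i in np.argsort(-s_[1:,4])[:2]+1:
    P=W[l==i];print(s_[i],P.mean(0),cv2.minAreaRect((P[:,:2]*1000).astype(np.float32)));A=np.c_[P[:,:2],np.ones(len(P))];print(np.linalg.lstsq(A,P[:,2],rcond=None)[0])
px=d["pixels"].astype(int)
m=(px.max(2)<60)&(W[...,2]>.085)&(W[...,2]<.12)&(W[...,1]>-.04)&(W[...,1]<.06)&(abs(W[...,0]-.635)<.06)
P=W[m];print("bail",len(P),P.min(0),P.max(0),cv2.minAreaRect((P[:,:2]*1000).astype(np.float32)))
f=P[P[:,1]>P[:,1].max()-.012];print(f.mean(0))
E
```

```text
time: 18.3
position: [0.6271, -0.0992, 0.087]
orientation: [[0.123, 0.992, 0.006], [0.992, -0.123, 0.021], [0.021, 0.003, -1.0]]
contact_force: [0.2, -0.3, -0.1]
gripper_width: 0.0851
time: 18.92
position: [0.6259, -0.1019, 0.2212]
orientation: [[0.123, 0.992, 0.004], [0.992, -0.123, 0.021], [0.021, 0.001, -1.0]]
contact_force: [-0.0, -0.1, 0.2]
gripper_width: 0.0854
time: 19.55
position: [0.625, -0.1015, 0.218]
orientation: [[0.123, 0.992, -0.0], [0.992, -0.123, 0.022], [0.022, -0.003, -1.0]]
contact_force: [0.2, -0.2, -0.4]
gripper_width: 0.0855
19.55 [ 0.625  -0.1015  0.218 ] 
 [[ 0.1232  0.9924 -0.0002]
 [ 0.9921 -0.1232  0.0225]
 [ 0.0223 -0.003  -0.9997]] [ 0.177  -0.2364 -0.4029] 0.08550954667753226 [-0.2993  0.4611  0.2238  1.3403  0.0214  1.3949]
[  264   153   114   145 13682] [ 0.6274 -0.0894  0.1112] ((630.452392578125, -92.41333770751953), (90.95990753173828, 69.20472717285156), 84.56248474121094)
[-0.0082 -0.0019  0.1162]
[254 151   9  26 159] [ 0.5967 -0.0485  0.1048] ((596.7423706054688, -47.78351974487305), (14.954833030700684, 4.881792068481445), 82.63432312011719)
[ 0.0077 -0.0407  0.0982]
bail 4035 [ 0.5959 -0.04    0.0921] [0.6775 0.0311 0.1052] ((636.6717529296875, -8.1119384765625), (71.7181625366211, 74.54643249511719), 83.59036254882812)
[0.6338 0.0236 0.0979]
```

View pics/w9.png

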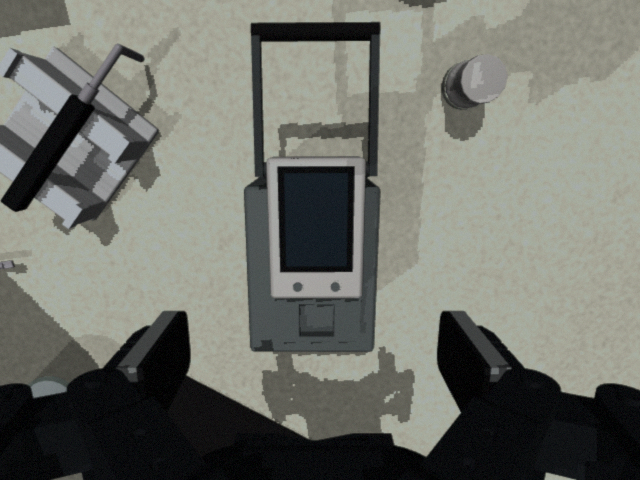

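Picture: the unit is flat on the riser, with the box front at v = 157 over the riser edge at about v = 183. The bail sticks out to the bar at (316,31), and the pick is on its rest at (60,140). Next I close the fingers, tilt the tool 45° and swing the bail.

```bash
cat >> h.py <<'E'
U=np.array([np.cos(np.radians(83.3)),np.sin(np.radians(83.3)),0]);Z=np.array([0,0,1.])
H=np.array([.6271,-.0926,.1005])+.037*U
RT=down(83.3)@Ro.from_rotvec([0,-.785,0]).as_matrix()
def sw(phi,off): return H+.080*(U*np.cos(phi)-Z*np.sin(phi))+off*.707*(U+Z)
E
python3 - <<'E'
from h import *
print(sw(0,.03));plan(sw(0,.03),RT,5)
E
```

```text
[0.64322506 0.04466612 0.12171   ]
rows:
[2.9, 0.01, 1.99] [-0.001, -0.161, -0.001]
[3.19, 0.01, 1.5] [-0.001, -0.161, -0.001]
[3.38, 0.01, 0.97] [-0.001, -0.161, -0.001]
[3.5, 0.01, 0.41] [-0.001, -0.161, -0.001]
[3.52, 0.02, -0.16] [-0.001, -0.161, -0.001]
```

```bash
python3 -m inch '[[[2.9,0.01,1.99,0,-0.161,0,0],[3.19,0.01,1.5,0,-0.161,0,0],[3.38,0.01,0.97,0,-0.161,0,0],[3.5,0.01,0.41,0,-0.161,0,0],[3.52,0.02,-0.16,0,-0.161,0,0]]]'
python3 -m inch '[[[0,0,0,0,0,0,0],[0,0,0,0,0,0,0],[0,0,0,0,0,0,0],[0,0,0,0,0,0,0],[0,0,0,0,0,0,0]]]'
python3 - <<'E'
from h import *
st();print(sw(0,.03));plan(sw(0.05,.008),RT,4)
d=grab("side","sd3.png")
E
```

```text
time: 20.23
position: [0.6474, 0.0429, 0.1233]
orientation: [[0.099, 0.992, -0.084], [0.686, -0.129, -0.716], [-0.721, 0.013, -0.693]]
contact_force: [0.4, -1.2, -0.2]
gripper_width: -0.0001
time: 20.85
position: [0.6473, 0.0436, 0.1219]
orientation: [[0.097, 0.992, -0.085], [0.686, -0.128, -0.716], [-0.721, 0.011, -0.693]]
contact_force: [-0.5, 0.1, 0.4]
gripper_width: -0.0002
20.85 [0.6473 0.0436 0.1219] 
 [[ 0.0968  0.9917 -0.0848]
 [ 0.6859 -0.1282 -0.7163]
 [-0.7212  0.0111 -0.6926]] [-0.5086  0.1142  0.3526] -0.00018454066785324923 [ 0.2402  0.7755  0.2994  1.4446 -0.7417  2.0815]
[0.6432 0.0447 0.1217]
rows:
[0.09, -0.11, 0.61] [-0.0, 0.005, -0.004]
[0.09, -0.11, 0.61] [-0.0, 0.005, -0.004]
[0.09, -0.11, 0.61] [-0.0, 0.005, -0.004]
[0.08, -0.11, 0.61] [-0.0, 0.005, -0.004]
```

```bash
python3 -m inch '[[[0.09,-0.11,0.61,0,0.005,-0.004,0],[0.09,-0.11,0.61,0,0.005,-0.004,0],[0.09,-0.11,0.61,0,0.005,-0.004,0],[0.08,-0.11,0.61,0,0.005,-0.004,0],[0,0,0,0,0,0,0]]]'
python3 - <<'E'
from h import *
st();s=bot.observe();p=np.array(s["position"]);R=np.array(s["orientation"])
for ph in np.linspace(.14,1.4,10):
    q=sw(ph,.005);print(round(ph,2),np.round(100*R.T@(q-p),2).tolist());p=q
E
```

```text
time: 21.52
position: [0.6406, 0.0275, 0.1011]
orientation: [[0.082, 0.993, -0.083], [0.703, -0.117, -0.701], [-0.706, -0.001, -0.708]]
contact_force: [-0.3, -0.1, 0.1]
gripper_width: 0.0001
21.525 [0.6406 0.0275 0.1011] 
 [[ 0.0822  0.9931 -0.0833]
 [ 0.7034 -0.117  -0.7011]
 [-0.7061 -0.0009 -0.7082]] [-0.2674 -0.1384  0.1066] 9.326082257314989e-05 [ 0.2143  0.7537  0.21    1.3417 -0.7307  2.0232]
0.14 [0.5, 0.07, 0.66]
0.28 [0.61, 0.0, 0.94]
0.42 [0.47, 0.0, 1.02]
0.56 [0.32, 0.0, 1.07]
0.7 [0.17, 0.0, 1.11]
0.84 [0.02, 0.0, 1.12]
0.98 [-0.14, 0.0, 1.11]
1.12 [-0.29, 0.0, 1.08]
1.26 [-0.44, 0.0, 1.03]
1.4 [-0.58, 0.0, 0.96]
```

```bash
python3 -m inch '[[[0.5,0.07,0.66,0,0,0,0],[0.61,0,0.94,0,0,0,0],[0.47,0,1.02,0,0,0,0],[0.32,0,1.07,0,0,0,0],[0.17,0,1.11,0,0,0,0]]]'
python3 - <<'E'
from h import *
st();s=bot.observe();p=np.array(s["position"]);R=np.array(s["orientation"])
r=p-H-.005*.707*(U+Z);print("phi",np.arctan2(-r[2],r@U),np.hypot(r[2],r@U),"lat",r@np.cross(Z,U))
for ph in np.linspace(.7,1.4,6)[1:]:
    q=sw(ph,.005);print(round(ph,2),np.round(100*R.T@(q-p),2).tolist());p=q
E
```

```text
time: 22.15
position: [0.6391, 0.0079, 0.0489]
orientation: [[0.082, 0.993, -0.082], [0.704, -0.116, -0.701], [-0.706, -0.001, -0.708]]
contact_force: [0.8, 1.0, 0.1]
gripper_width: 0.0002
22.15 [0.6391 0.0079 0.0489] 
 [[ 0.0819  0.9932 -0.0825]
 [ 0.7037 -0.1162 -0.7009]
 [-0.7058 -0.0007 -0.7084]] [0.7766 0.9555 0.1114] 0.00023702776023150473 [ 0.187   0.7776  0.1093  1.1924 -0.7388  1.9869]
phi 0.7373395805464263 0.08197985311360838 lat -0.00023930293349700766
0.84 [-0.2, -0.02, 0.83]
0.98 [-0.14, 0.0, 1.11]
1.12 [-0.29, -0.0, 1.08]
1.26 [-0.44, -0.0, 1.03]
1.4 [-0.58, -0.0, 0.96]
```

```bash
python3 -m inch '[[[-0.2,-0.02,0.83,0,0,0,0],[-0.14,0,1.11,0,0,0,0],[-0.29,0,1.08,0,0,0,0],[-0.44,0,1.03,0,0,0,0],[-0.58,0,0.96,0,0,0,0]]]'
python3 - <<'E'
from h import *
st();s=bot.observe();p=np.array(s["position"]);R=np.array(s["orientation"])
r=p-H-.005*.707*(U+Z);print("phi",np.arctan2(-r[2],r@U),np.hypot(r[2],r@U),"lat",r@np.cross(Z,U))
d=grab("scene","s3.png");W=cloud(d);px=d["pixels"].astype(int)
L=W-(H-.037*U);X=L@U;Y=L@np.cross(Z,U)
# dark thin bits: bail arms/bar on the near side
m=(px.max(2)<70)&(abs(Y)<.045)&(X>.03)&(X<.13)&(L[...,2]<.02)&(L[...,2]>-.095)
for z in np.arange(-.095,.02,.012):
    q=m&(L[...,2]>z)&(L[...,2]<z+.012)
    if q.sum(): print(round(z,3),q.sum(),X[q].min().round(3),X[q].max().round(3),Y[q].min().round(3),Y[q].max().round(3))
t=(abs(L[...,2]-.01)<.005)&(X>-.06)&(X<.06)&(abs(Y)<.04);print("top",t.sum(),X[t].min(),X[t].max(),Y[t].min(),Y[t].max())
E
```

```text
time: 22.78
position: [0.6329, -0.0424, 0.0233]
orientation: [[0.082, 0.993, -0.083], [0.704, -0.117, -0.701], [-0.706, -0.001, -0.708]]
contact_force: [-0.6, 1.6, 0.4]
gripper_width: 0.0001
22.775 [ 0.6329 -0.0424  0.0233] 
 [[ 0.082   0.9932 -0.0829]
 [ 0.7036 -0.1165 -0.701 ]
 [-0.7058 -0.0009 -0.7084]] [-0.5842  1.5877  0.4336] 0.00010486651738165742 [ 0.1153  0.7591 -0.0083  1.0295 -0.7571  1.8928]
phi 1.4471987532752955 0.08136142645135068 lat 0.0001055315646357043
-0.095 1 0.045 0.045 -0.037 -0.037
-0.083 38 0.042 0.066 -0.04 0.015
-0.071 74 0.041 0.075 -0.039 0.013
-0.059 89 0.04 0.074 -0.04 0.012
-0.047 126 0.037 0.112 -0.043 0.021
-0.035 200 0.036 0.108 -0.044 0.042
-0.023 195 0.035 0.117 -0.045 0.045
-0.011 218 0.034 0.13 -0.045 0.045
0.001 393 0.03 0.13 -0.043 0.035
0.013 37 0.03 0.129 -0.038 0.013
top 1169 -0.05139238783354819 0.0450960773334892 -0.0359459281045602 0.028398126029464774
```

```bash
python3 -m inch '[[[0,0,-1,0,0,0,0],[0,0,-3,0,0,0,0],[0,0,-5,0,0,0,0],[0,0,-5,0,0.05,0,0],[-2,0,-4,0,0.15,0,0]]]'
python3 - <<'E'
from h import *
st();plan(H-.045*U+np.array([0,0,.11]),down(83.3),5)
d=grab("scene","s4.png");W=cloud(d);px=d["pixels"].astype(int)
L=W-(H-.037*U);X=L@U;Y=L@np.cross(Z,U)
m=(px.max(2)<70)&(abs(Y)<.05)&(X>.03)&(X<.13)&(L[...,2]<.02)&(L[...,2]>-.095)
for z in np.arange(-.095,.02,.012):
    q=m&(L[...,2]>z)&(L[...,2]<z+.012)
    if q.sum(): print(round(z,3),q.sum(),np.median(X[q]).round(3),X[q].min().round(3),X[q].max().round(3),Y[q].min().round(3),Y[q].max().round(3))
E
```

```text
time: 23.45
position: [0.6443, 0.0718, 0.1674]
orientation: [[0.093, 0.993, -0.071], [0.83, -0.117, -0.546], [-0.55, -0.009, -0.835]]
contact_force: [0.5, 0.0, -1.1]
gripper_width: -0.0
23.45 [0.6443 0.0718 0.1674] 
 [[ 0.0927  0.9931 -0.0712]
 [ 0.8299 -0.1166 -0.5456]
 [-0.5501 -0.0085 -0.835 ]] [ 0.491   0.0236 -1.0728] -3.534139691951344e-05 [ 0.214   0.672   0.3391  1.4564 -0.5445  1.9603]
rows:
[-3.37, 0.03, 1.19] [-0.002, 0.117, 0.001]
[-3.48, 0.03, 0.79] [-0.002, 0.117, 0.001]
[-3.55, 0.03, 0.38] [-0.002, 0.117, 0.001]
[-3.57, 0.04, -0.04] [-0.002, 0.117, 0.001]
[-3.54, 0.04, -0.45] [-0.002, 0.117, 0.001]
-0.095 2 0.051 0.049 0.053 -0.038 -0.037
-0.083 67 0.052 0.045 0.055 -0.04 0.027
-0.071 13 0.048 0.044 0.052 -0.04 0.022
-0.059 14 0.046 0.042 0.05 -0.04 -0.034
-0.047 15 0.043 0.039 0.048 -0.042 -0.034
-0.035 17 0.042 0.038 0.046 -0.04 -0.037
-0.023 16 0.039 0.035 0.043 -0.04 -0.032
-0.011 23 0.038 0.032 0.044 -0.041 -0.03
0.001 100 0.035 0.03 0.042 -0.039 0.021
0.013 7 0.035 0.032 0.039 -0.025 0.003
```

The bail arms slope from X = 38 mm at the hinge to 52 mm at the bar, so the angle is about 1.38 rad: fully open. Next I re-grip the unit.

```bash
python3 -m inch '[[[-3.37,0.03,0.9,0,0.117,0,0],[-3.48,0.03,0.5,0,0.117,0,0.5],[-3.55,0.03,0.2,0,0.117,0,1],[-3.57,0.04,-0.1,0,0.117,0,1],[-3.54,0.04,-0.45,0,0.117,0,1]]]'
python3 -m inch '[[[0,0,0,0,0,0,1],[0,0,0,0,0,0,1],[0,0,0,0,0,0,1],[0,0,0,0,0,0,1],[0,0,0,0,0,0,1]]]'
python3 - <<'E'
from h import *
st();d=grab("wrist","w10.png");W=cloud(d);px=d["pixels"].astype(int)
m=(abs(W[...,2]-.111)<.005)&(px.min(2)>100)&(W[...,0]>.57)&(W[...,0]<.69)
P=W[m];print(len(P),P.mean(0),cv2.minAreaRect((P[:,:2]*1000).astype(np.float32)))
t=H-.037*U-.0065*U;t[2]=.12;print(t);plan(t,down(83.3),4)
E
```

```text
time: 24.12
position: [0.6296, -0.0966, 0.2314]
orientation: [[0.109, 0.994, 0.018], [0.994, -0.109, 0.028], [0.03, 0.015, -0.999]]
contact_force: [0.7, -0.2, -1.3]
gripper_width: 0.0722
time: 24.75
position: [0.6292, -0.0966, 0.2327]
orientation: [[0.111, 0.994, 0.017], [0.993, -0.111, 0.026], [0.028, 0.014, -1.0]]
contact_force: [-0.3, -0.4, 0.0]
gripper_width: 0.0854
24.75 [ 0.6292 -0.0966  0.2327] 
 [[ 0.1106  0.9937  0.0171]
 [ 0.9935 -0.111   0.026 ]
 [ 0.0277  0.0141 -0.9995]] [-0.2658 -0.432   0.0344] 0.08540579354120101 [-0.2937  0.4524  0.2483  1.3578  0.0298  1.3883]
4476 [ 0.6253 -0.0975  0.1106] ((626.4284057617188, -92.20741271972656), (88.66338348388672, 58.83711624145508), 83.2115249633789)
[ 0.6263 -0.0991  0.12  ]
rows:
[-0.15, -0.1, 2.81] [0.004, -0.007, 0.001]
[-0.13, -0.09, 2.81] [0.004, -0.007, 0.001]
[-0.11, -0.08, 2.81] [0.004, -0.007, 0.001]
[-0.09, -0.07, 2.82] [0.004, -0.007, 0.001]
```

```bash
python3 -m inch '[[[-0.15,-0.1,2.81,0.004,-0.007,0,1],[-0.13,-0.09,2.81,0.004,-0.007,0,1],[-0.11,-0.08,2.81,0.004,-0.007,0,1],[-0.09,-0.07,2.82,0.004,-0.007,0,1],[0,0,0,0,0,0,1]]]'
python3 - <<'E'
from h import *
st()
t=np.array([.6264,-.0922,0])-.0065*U;t[2]=.0872;print(t);plan(t,down(83.3),3)
E
```

```text
time: 25.42
position: [0.6268, -0.0978, 0.1173]
orientation: [[0.109, 0.994, -0.002], [0.994, -0.109, -0.001], [-0.002, -0.002, -1.0]]
contact_force: [0.4, 0.4, -0.9]
gripper_width: 0.0854
25.425 [ 0.6268 -0.0978  0.1173] 
 [[ 0.1088  0.9941 -0.0017]
 [ 0.9941 -0.1088 -0.0015]
 [-0.0016 -0.0016 -1.    ]] [ 0.4223  0.4407 -0.9302] 0.085399748017184 [-0.2822  0.5006  0.0151  1.0865 -0.0019  1.3975]
[ 0.6256 -0.0987  0.0872]
rows:
[-0.03, -0.03, 1.0] [-0.001, 0.001, 0.003]
[-0.03, -0.03, 1.0] [-0.001, 0.001, 0.003]
[-0.03, -0.03, 1.0] [-0.001, 0.001, 0.003]
```

```bash
python3 -m inch '[[[-0.03,-0.03,1.0,0,0,0.003,1],[-0.03,-0.03,1.0,0,0,0.003,1],[-0.02,-0.03,0.95,0,0,0.003,1],[0,0,0,0,0,0,0],[0,0,0.02,0,0,0,0]]]' 60
python3 -m inch '[[[0,0,0.02,0,0,0,0],[0,0,0.02,0,0,0,0],[0,0,0.02,0,0,0,0],[0,0,0.02,0,0,0,0],[0,0,0.0,0,0,0,0]]]'
python3 - <<'E'
from h import *
st()
E
```

```text
time: 26.05
position: [0.6272, -0.0988, 0.089]
orientation: [[0.118, 0.993, 0.002], [0.993, -0.118, -0.002], [-0.002, 0.003, -1.0]]
contact_force: [-0.7, 0.7, 8.6]
gripper_width: 0.0586
time: 26.68
position: [0.6272, -0.0988, 0.0891]
orientation: [[0.118, 0.993, 0.003], [0.993, -0.118, -0.003], [-0.002, 0.003, -1.0]]
contact_force: [-0.6, 0.5, 0.5]
gripper_width: 0.0586
26.675 [ 0.6272 -0.0988  0.0891] 
 [[ 0.1182  0.993   0.0029]
 [ 0.993  -0.1182 -0.0026]
 [-0.0022  0.0032 -1.    ]] [-0.5576  0.4964  0.5071] 0.05858673272370773 [-0.2837  0.5166 -0.0374  1.0133 -0.0017  1.4055]
```

```bash
python3 -m inch '[[[0,0,-0.8,0,0,0,0],[0,0,-2.5,0,0,0,0],[0,0,-4,0,0,0,0],[0,0,-4,0,0,0,0],[0,0,-3,0,0,0,0]]]'
cat >> h.py <<'E'
UC2=np.array([.0064,0,-.0112]);UM=np.array([np.cos(np.radians(51.2)),np.sin(np.radians(51.2)),0])
RM=down(51.2)@Ro.from_rotvec([0,.52,0]).as_matrix()
def mt(z):
    c=np.array([.4838,-.370,0])-.004*UM;c[2]=z;return c-RM@UC2
E
python3 - <<'E'
from h import *
st();s=bot.observe();d=grab("wrist","w11.png");W=cloud(d);px=d["pixels"].astype(int)
L=(W-np.array(s["position"]))@np.array(s["orientation"])
m=(abs(L[...,1])<.028)&(L[...,0]>.0)&(L[...,0]<.06)&(L[...,2]<-.012)&(L[...,2]>-.03);P=L[m]
print(P.mean(0),P.max(0),np.linalg.lstsq(np.c_[P[:,:2],np.ones(len(P))],P[:,2],rcond=None)[0])
print(mt(.16));plan(mt(.16),RM,9)
for n in ("scene","side"):
    d=grab(n,n+"5.png");W=cloud(d);px=d["pixels"].astype(int)
    m=(px.max(2)<35)&(abs(W[...,2]-.003)<.006)
    k,l,s_,c=cv2.connectedComponentsWithStats(m.astype(np.uint8));i=1+np.argmax(s_[1:,4])
    cs=max(cv2.findContours((l==i).astype(np.uint8),0,2)[0],key=cv2.contourArea)[:,0]
    print(n,cv2.minAreaRect(np.array([onz(d,u,v,.003)[:2]*1000 for u,v in cs],np.float32)))
E
```

```text
time: 27.3
position: [0.6254, -0.0981, 0.2343]
orientation: [[0.118, 0.993, -0.003], [0.993, -0.118, -0.001], [-0.001, -0.003, -1.0]]
contact_force: [0.2, -0.4, -3.9]
gripper_width: 0.0586
27.3 [ 0.6254 -0.0981  0.2343] 
 [[ 0.1182  0.993  -0.0027]
 [ 0.993  -0.1182 -0.0009]
 [-0.0012 -0.0026 -1.    ]] [ 0.177  -0.3719 -3.8933] 0.0585772098086961 [-0.2835  0.4566  0.2601  1.3767 -0.0016  1.4058]
[ 0.0275 -0.0001 -0.0223] [ 0.0512  0.028  -0.012 ] [ 0.0315  0.0047 -0.0232]
[ 0.4813 -0.3731  0.1471]
rows:
[-3.22, -1.24, 1.01] [-0.016, 0.056, 0.061]
[-3.34, -1.05, 0.81] [-0.016, 0.056, 0.061]
[-3.44, -0.86, 0.6] [-0.016, 0.056, 0.061]
[-3.51, -0.66, 0.4] [-0.016, 0.056, 0.061]
[-3.56, -0.45, 0.19] [-0.016, 0.056, 0.061]
[-3.59, -0.23, -0.02] [-0.016, 0.056, 0.061]
[-3.59, -0.01, -0.22] [-0.016, 0.056, 0.061]
[-3.56, 0.21, -0.43] [-0.016, 0.056, 0.061]
[-3.52, 0.44, -0.62] [-0.016, 0.056, 0.061]
scene ((483.4552307128906, -369.94842529296875), (195.21563720703125, 155.37274169921875), 51.64462661743164)
side ((462.8896179199219, -401.97100830078125), (92.55980682373047, 195.4647216796875), 76.04383087158203)
```

```bash
cat >> h.py <<'E'
UC2=np.array([.0062,0,-.0131])
RM=down(51.2)@Ro.from_rotvec([0,.54,0]).as_matrix()
E
python3 -m inch '[[[-3.22,-1.24,0.3,-0.016,0.056,0.061,0],[-3.34,-1.05,0.3,-0.016,0.056,0.061,0],[-3.44,-0.86,0.3,-0.016,0.056,0.061,0],[-3.51,-0.66,0.4,-0.016,0.056,0.061,0],[-3.56,-0.45,0.2,-0.016,0.056,0.061,0]]]'
python3 - <<'E'
from h import *
st();plan(mt(.13),RM,5)
E
```

```text
time: 28.08
position: [0.5416, -0.2512, 0.1886]
orientation: [[0.396, 0.907, 0.146], [0.871, -0.421, 0.253], [0.291, 0.027, -0.956]]
contact_force: [-0.8, -0.7, -4.0]
gripper_width: 0.0584
28.075 [ 0.5416 -0.2512  0.1886] 
 [[ 0.3957  0.9067  0.146 ]
 [ 0.8711 -0.4209  0.2529]
 [ 0.2908  0.0271 -0.9564]] [-0.806  -0.6811 -3.9974] 0.05835250604562839 [-0.7111  0.4173  0.036   1.2464  0.2911  1.282 ]
rows:
[-3.0, -0.1, 0.61] [-0.015, 0.048, 0.047]
[-3.03, 0.03, 0.47] [-0.015, 0.048, 0.047]
[-3.04, 0.17, 0.32] [-0.015, 0.048, 0.047]
[-3.04, 0.31, 0.18] [-0.015, 0.048, 0.047]
[-3.03, 0.45, 0.04] [-0.015, 0.048, 0.047]
```

```bash
python3 -m inch '[[[-3,-0.1,0.61,-0.015,0.048,0.047,0],[-3.03,0.03,0.47,-0.015,0.048,0.047,0],[-3.04,0.17,0.32,-0.015,0.048,0.047,0],[-3.04,0.31,0.18,-0.015,0.048,0.047,0],[-3.03,0.45,0.04,-0.015,0.048,0.047,0]]]'
python3 - <<'E'
from h import *
st();plan(mt(.075),RM,4)
d=grab("side","sd6.png")
E
```

```text
time: 28.7
position: [0.4758, -0.3734, 0.1047]
orientation: [[0.547, 0.772, 0.324], [0.656, -0.636, 0.407], [0.521, -0.01, -0.854]]
contact_force: [0.8, -1.0, -3.6]
gripper_width: 0.0585
28.7 [ 0.4758 -0.3734  0.1047] 
 [[ 0.5468  0.7719  0.3243]
 [ 0.6557 -0.6357  0.4074]
 [ 0.5207 -0.0101 -0.8537]] [ 0.7602 -0.9572 -3.6464] 0.05851064948251383 [-1.0378  0.566  -0.0309  1.1886  0.5079  1.1688]
rows:
[-0.46, 0.11, 1.01] [-0.001, -0.002, -0.004]
[-0.46, 0.11, 1.01] [-0.001, -0.002, -0.004]
[-0.46, 0.11, 1.01] [-0.001, -0.002, -0.004]
[-0.46, 0.11, 1.01] [-0.001, -0.002, -0.004]
```

```bash
python3 -m inch '[[[-0.46,0.11,1.0,0,-0.002,-0.004,0],[-0.46,0.11,1.0,0,-0.002,-0.004,0],[-0.46,0.11,1.0,0,-0.002,-0.004,0],[-0.4,0.1,0.9,0,-0.002,-0.004,0],[0,0,0,0,0,0,0]]]'
python3 - <<'E'
from h import *
st();s=bot.observe();R=np.array(s["orientation"]);p=np.array(s["position"])
print("uc",p+R@UC2,"pitch",np.arcsin(R[2,0]))
for n in ("scene","side"):
    d=grab(n,n+"7.png");W=cloud(d);px=d["pixels"].astype(int)
    L=(W-p)@R-UC2
    m=(abs(L[...,0])<.044)&(abs(L[...,1])<.029)&(abs(L[...,2]+.01)<.006);P=W[m]
    if len(P)>30:
        c=P.mean(0);v=np.linalg.svd(P-c)[2][2];v*=np.sign(v[2]);print(n,len(P),v,"tilt",np.arccos(v[2]),"Lz",L[m].mean(0))
    # bail bar dark points & flange low points
    q=(abs(L[...,1])<.045)&(L[...,0]<.075)&(L[...,0]>.03)&(L[...,2]>.05)&(L[...,2]<.1)&(px.max(2)<70)&(W[...,2]>.008);Q=W[q];print("bar",len(Q),Q.min(0)if len(Q)else 0, Q.mean(0) if len(Q)else 0)
    q=(abs(L[...,1])<.03)&(L[...,0]<-.06)&(L[...,0]>-.09)&(abs(L[...,2]-.005)<.01);Q=W[q];print("fl",len(Q),Q.min(0)if len(Q)else 0)
E
```

```text
time: 29.38
position: [0.4797, -0.3715, 0.0536]
orientation: [[0.54, 0.78, 0.317], [0.666, -0.626, 0.406], [0.515, -0.009, -0.857]]
contact_force: [-0.9, 0.2, -4.6]
gripper_width: 0.0582
29.375 [ 0.4797 -0.3715  0.0536] 
 [[ 0.5403  0.7796  0.3166]
 [ 0.6656 -0.6262  0.4061]
 [ 0.5148 -0.0087 -0.8572]] [-0.9259  0.1561 -4.6136] 0.05816154234929358 [-1.0274  0.6109 -0.0955  1.0757  0.5017  1.1682]
uc [ 0.4789 -0.3727  0.068 ] pitch 0.5408091277284415
scene 402 [-0.3083 -0.4075  0.8596] tilt 0.5362839706154897 Lz [ 0.0078 -0.001  -0.0086]
bar 270 [ 0.4921 -0.3472  0.0207] [ 0.5325 -0.3099  0.032 ]
fl 22 [ 0.4165 -0.443   0.0221]
side 189 [-0.2831 -0.4477  0.8482] tilt 0.5582922017883849 Lz [ 0.0044  0.021  -0.0085]
bar 127 [ 0.5225 -0.3471  0.0082] [ 0.5437 -0.3167  0.0302]
fl 114 [ 0.4294 -0.4412  0.0164]
```

```bash
python3 -m inch '[[[-0.26,0.1,0.45,0,-0.01,0,0],[-0.26,0.1,0.43,0,-0.005,0,0],[-0.13,0,0.21,0,0,0,0],[-0.08,0,0.13,0,0,0,0],[-0.05,0,0.09,0,0,0,0]]]'
python3 - <<'E'
from h import *
st();s=bot.observe();R=np.array(s["orientation"]);p=np.array(s["position"])
print("uc",p+R@UC2,"pitch",np.arcsin(R[2,0]),s["wrist_torque"])
E
```

```text
time: 30.1
position: [0.4817, -0.3738, 0.0393]
orientation: [[0.545, 0.779, 0.31], [0.673, -0.627, 0.393], [0.501, -0.006, -0.865]]
contact_force: [-0.2, 2.1, 5.0]
gripper_width: 0.0586
30.1 [ 0.4817 -0.3738  0.0393] 
 [[ 0.5447  0.7792  0.31  ]
 [ 0.6726 -0.6268  0.3935]
 [ 0.5009 -0.0058 -0.8655]] [-0.2109  2.0957  5.0218] 0.058638482171483944 [-1.0209  0.6212 -0.1112  1.0362  0.4893  1.1793]
uc [ 0.481  -0.3748  0.0537] pitch 0.524661297225957 [0.3206 0.0768 0.1513]
```

```bash
python3 -m inch '[[[0.02,0,-0.05,0,0,0,0],[0,0,0,0,0,0,0],[0,0,0,0,0,0,0],[0,0,0,0,0,0,0],[0,0,0,0,0,0,0]]]'
python3 - <<'E'
from h import *
st();s=bot.observe();R=np.array(s["orientation"]);p=np.array(s["position"])
print("uc",p+R@UC2,"pitch",np.arcsin(R[2,0]),s["wrist_torque"])
for n in ("scene","side"):
    d=grab(n,n+"8.png");W=cloud(d);px=d["pixels"].astype(int)
    L=(W-p)@R-UC2
    m=(abs(L[...,0])<.044)&(abs(L[...,1])<.029)&(abs(L[...,2]+.01)<.006);P=W[m]
    c=P.mean(0);v=np.linalg.svd(P-c)[2][2];v*=np.sign(v[2]);print(n,len(P),"tilt",np.arccos(v[2]),L[m].mean(0))
    q=(abs(L[...,1])<.045)&(L[...,0]<.09)&(L[...,0]>.03)&(L[...,2]>.01)&(L[...,2]<.1)&(px.max(2)<70)&(W[...,2]>.006);Q=L[q]
    for z in np.arange(.01,.1,.012):
        k=Q[(Q[:,2]>z)&(Q[:,2]<z+.012)]
        if len(k):print(round(z,3),len(k),np.median(k[:,0]).round(4),k[:,1].min().round(3),k[:,1].max().round(3))
E
```

```text
time: 30.72
position: [0.4816, -0.3741, 0.0399]
orientation: [[0.545, 0.779, 0.31], [0.673, -0.627, 0.393], [0.501, -0.006, -0.866]]
contact_force: [-0.3, -0.0, -3.6]
gripper_width: 0.0587
30.725 [ 0.4816 -0.3741  0.0399] 
 [[ 0.5448  0.7791  0.31  ]
 [ 0.6727 -0.6268  0.3931]
 [ 0.5006 -0.0057 -0.8657]] [-0.349  -0.0236 -3.6485] 0.058685729866808534 [-1.0212  0.6207 -0.1103  1.0375  0.4889  1.1791]
uc [ 0.4809 -0.375   0.0543] pitch 0.5242746638181679 [-0.5883  0.4435 -0.0217]
scene 429 tilt 0.5146581787780775 [ 0.0075 -0.0007 -0.0086]
0.01 45 0.0426 -0.036 0.039
0.022 47 0.0444 -0.036 0.04
0.034 42 0.046 -0.036 0.039
0.046 46 0.0482 -0.037 0.039
0.058 45 0.0507 -0.038 0.04
0.07 164 0.0535 -0.037 0.042
0.082 35 0.0541 -0.045 0.038
side 218 tilt 0.5305315016759057 [ 0.0077  0.0195 -0.0084]
0.01 8 0.0446 0.037 0.04
0.022 8 0.0463 0.035 0.041
0.034 9 0.048 0.036 0.04
0.046 7 0.0506 0.036 0.04
0.058 10 0.0522 0.036 0.04
0.07 117 0.0522 -0.009 0.044
0.082 25 0.0597 -0.018 0.045
```

```bash
python3 -m inch '[[[0,0,0,0,0.014,0,0],[-0.03,0,0.05,0,0,0,0],[-0.02,0,0.03,0,0,0,0],[0,0,0,0,0,0,0],[0,0,0,0,0,0,0]]]'
python3 - <<'E'
from h import *
st();s=bot.observe();R=np.array(s["orientation"]);p=np.array(s["position"])
print("uc",p+R@UC2,"pitch",np.arcsin(R[2,0]),"My",np.array(s["wrist_torque"])@R[:,1])
E
```

```text
time: 31.45
position: [0.4817, -0.374, 0.0399]
orientation: [[0.54, 0.779, 0.319], [0.667, -0.627, 0.403], [0.514, -0.005, -0.858]]
contact_force: [-1.5, 1.6, 3.0]
gripper_width: 0.0586
31.45 [ 0.4817 -0.374   0.0399] 
 [[ 0.54    0.7788  0.3191]
 [ 0.6665 -0.6272  0.403 ]
 [ 0.514  -0.0049 -0.8578]] [-1.4635  1.6161  2.999 ] 0.05857903958495026 [-1.0269  0.6256 -0.1076  1.0441  0.5024  1.17  ]
uc [ 0.4809 -0.3752  0.0544] pitch 0.5398286985785923 My -0.5189598245967612
```

```bash
python3 -m inch '[[[0,0,-0.02,0,0,0,0],[0,0,0,0,0,0,1],[0,0,0,0,0,0,1],[0,0,0,0,0,0,1],[0,0,0,0,0,0,1]]]' 20
python3 - <<'E'
from h import *
st()
E
python3 -m inch '[[[0,0,-1,0,0,0,1],[0,0,-2,0,0,0,1],[0,0,-3,0,0,0,1],[0,0,-4,0,0,0,1],[0,0,-4,0,0,0,1]]]'
python3 -m inch '[[[0,0,-2,0,-0.05,0,1],[0,0,0,0,-0.1,0,1],[0,0,0,0,-0.1,0,1],[0,0,0,0,0,0,1],[0,0,0,0,0,0,1]]]'
python3 - <<'E'
from h import *
st()
a=grab("scene","s9.png");b=grab("side","sd9.png")
o=np.zeros((600,800,3),np.uint8)
o[:340,:480]=cv2.resize(a["pixels"][265:379,45:205],(480,340),interpolation=cv2.INTER_CUBIC)
o[:340,490:800]=cv2.resize(b["pixels"][370:480,280:380],(310,340),interpolation=cv2.INTER_CUBIC)
o[345:600,:340]=cv2.resize(a["pixels"],(340,255));o[345:600,400:740]=cv2.resize(b["pixels"],(340,255))
cv2.imwrite("pics/final.png",o)
C=np.array([.4838,-.370,0]);V=np.cross(Z,UM)
for d in (a,b):
    W=cloud(d);px=d["pixels"].astype(int);L=W-C;X=L@UM;Y=L@V
    m=(abs(X)<.12)&(abs(Y)<.06)&(W[...,2]>.008)&(W[...,2]<.14)
    print("span",X[m].min(),X[m].max(),Y[m].min(),Y[m].max(),W[m][:,2].max())
    w=m&(W[...,2]>.03)&(px.min(2)>60);print("top box",w.sum(),W[w].mean(0))
    q=(abs(X+.0)<.03)&(abs(Y)<.022)&(W[...,2]>.045);P=W[q];c=P.mean(0);v=np.linalg.svd(P-c)[2][2];v*=np.sign(v[2]);print("tilt",np.arccos(v[2]),v,"h at X=0:",c, (X[q].mean()))
E
```

```text
time: 32.08
position: [0.4818, -0.3745, 0.0398]
orientation: [[0.54, 0.779, 0.319], [0.667, -0.627, 0.403], [0.514, -0.004, -0.858]]
contact_force: [1.4, -0.3, 0.7]
gripper_width: 0.0854
32.075 [ 0.4818 -0.3745  0.0398] 
 [[ 0.5398  0.7789  0.3194]
 [ 0.6667 -0.6272  0.4027]
 [ 0.5139 -0.0044 -0.8578]] [ 1.4304 -0.3421  0.6632] 0.08541504239117996 [-1.0272  0.6261 -0.1071  1.0438  0.5025  1.1696]
time: 32.7
position: [0.4352, -0.4312, 0.1639]
orientation: [[0.539, 0.78, 0.318], [0.666, -0.626, 0.406], [0.515, -0.007, -0.857]]
contact_force: [0.0, -0.3, 0.5]
gripper_width: 0.0853
time: 33.33
position: [0.4267, -0.4433, 0.1866]
orientation: [[0.604, 0.778, 0.175], [0.746, -0.629, 0.219], [0.281, -0.002, -0.96]]
contact_force: [0.5, -0.4, 0.2]
gripper_width: 0.0853
33.325 [ 0.4267 -0.4433  0.1866] 
 [[ 0.6037  0.7777  0.1752]
 [ 0.7462 -0.6286  0.2193]
 [ 0.2807 -0.0016 -0.9598]] [ 0.4719 -0.3688  0.1728] 0.0852803712818653 [-1.0599  0.4921  0.1591  1.3473  0.2631  1.1764]
span -0.08059846858755035 0.08552549523448201 -0.040945587825304275 0.04765689055664659 0.08423824383426326
top box 520 [ 0.496  -0.3686  0.065 ]
tilt 0.49310778884526124 [-0.3025 -0.3641  0.8809] h at X=0: [ 0.4864 -0.3679  0.0687] 0.0032671281418157295
span -0.09991193473376335 0.11425723763068367 -0.05952632000829268 0.05897777811950056 0.08662938365989281
top box 454 [ 0.4945 -0.3733  0.0653]
tilt 0.5157781230005577 [-0.3095 -0.384   0.8699] h at X=0: [ 0.4897 -0.3636  0.0718] 0.008639568559082976
```

View pics/final.png

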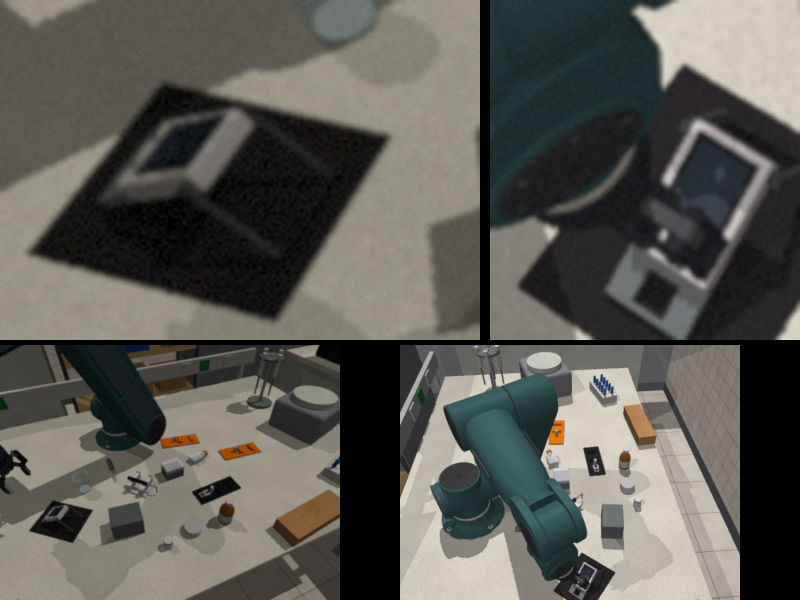

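Picture: the unit stands tilted on its open bail and flange edge in the middle of the mat, at (180,150) in the left crop. The clip is on the dock, the pick on its rest, and the bystanders look untouched. I'll do a quick numeric check on them and hand in.

```bash
python3 - <<'E'
from h import *
from bench import finish_job
A=cloud(load("scene0"));B=cloud(load("s9"))
for n,(x,y,h) in dict(flask=(.375,.32,.02),dishes=(.735,.104,.015),reagent=(.745,.24,.03),beaker=(.346,-.256,.02),tipbox=(.418,.153,.02),jar=(.76,-.012,.015),rest=(.44,-.016,.03)).items():
    f=lambda W:W[(abs(W[...,0]-x)<.07)&(abs(W[...,1]-y)<.07)&(W[...,2]>h)&(W[...,2]<.14)]
    print(n,f(A).mean(0),f(B).mean(0))
finish_job()
E
```

```text
flask [0.37557006 0.3137452  0.02908773] [0.37554649 0.31373381 0.0289968 ]
dishes [0.73741425 0.10196875 0.02979181] [0.73728585 0.10209654 0.02985566]
reagent [0.75291921 0.23331498 0.07886636] [0.75288952 0.23328104 0.0788049 ]
beaker [ 0.34893572 -0.25618408  0.0600597 ] [ 0.34887037 -0.25609828  0.06008916]
tipbox [0.42874284 0.14935035 0.05585201] [0.42872913 0.14925226 0.05573698]
jar [ 0.76388069 -0.01353929  0.03816642] [ 0.76382929 -0.01350216  0.03840401]
rest [ 0.44237334 -0.01638634  0.04414349] [ 0.44305213 -0.01637576  0.04425496]
the job is handed in; nothing more can be done
```

I did every step in the order asked and handed the job in after about 33 s of robot time.

- **Clip:** The hooked pick pulled it out of the stud by its eye. It lies where it dropped on the black dock, and the fingers never touched it.
- **Pick:** It is back on its rest, parallel to how it lay, but about 4 mm sideways from its first spot. The jaws centred it when they gripped, and I did not correct that.
- **Bail:** I set the unit on the grey riser with about 18 mm of the box over the edge and swung the bail down. It measured about 1.38–1.39 rad, against the stop at 1.4.
- **Final stand:** The unit stands on its open bail and flange edge in the middle of the mat. The measured tilt is 0.49 rad in one camera and 0.52 rad in the other, against the expected 0.52.
- **Contact forces:** The fingers or the unit pressed on the riser with about 28 N when I set the unit down. At the mat there was a brief touch of about 9 N, mostly on the bail bar; I lifted off, checked the bail was still open, and re-levelled before letting go.
- **Bystanders:** The last check showed all six moved less than 0.3 mm, which is within measurement noise.

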